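Empty a gate tray of washed bottle caps into the cap tub

TASK

Carry the steel tray of washed screw caps, gate shut, to the low steel riser and stand it there squarely, gate end over the tub and front foot just behind the riser's raised edge. Let go, lower the gate fully, then raise the rear end by its handle, the front foot staying on the riser against that edge, until all five caps have slid out over the gate into the tub. Lower the tray level onto the riser again, leave it there with the gate down, and neither touch the caps nor shift or knock over the bottle, jar, tip box and tube rack.

Things in the scene. Friction and masses are not known exactly. Their poses are not given: they have to be found in the camera images.
- tray_floor (a point): Centre of the inner floor of the tray (origin of its axes: x from the gate end to the rear end, z up). Plain sheet-steel tray, open on top, 160 mm long, 104 mm wide, walls 2.5 mm; this point is 18.5 mm, the underside 16 mm and the rim 62 mm above the surface it stands on. About 0.7 kg empty, 0.8 kg with the caps.
- tray_bridge (a point): Centre of the black square grip bar (14 x 14 mm, 80 mm long, across the tray along its y axis) of the fixed bridge handle over the tray's middle, near its balance point; 112 mm above the standing surface, 4 mm in +x and 93.5 mm above tray_floor. Its two steel straps rise outside the side walls (112 mm over all). Tray's axes.
- tray_rear (a point): Centre of the tray's rear handle: a round steel bar 9 mm thick, 84 mm long, running across (y) behind the rear wall, 33.5 mm clear between bar and wall. It lies 118 mm in +x from tray_floor and 56 mm above the standing surface. Tray's axes.
- tray_foot (a point): Centre of the tray's front foot: a round cross bar 12 mm thick, 104 mm long under the floor near the gate end, 52 mm in -x from tray_floor and 6 mm above the standing surface; the tray tips about it. The gate's hinge lies 28 mm further in -x and 11 mm higher. The rear foot is a like bar 107 mm in +x. Tray's axes.
- gate (a joint): Angle of the tray's end gate, hinged along the bottom of the gate end: 0 upright and shut, growing as its top swings outwards and down; stop at 1.75 rad, where it is a chute 10 degrees below the tray's floor. Stiff friction hinge (0.07 N m): it stays where it is left. No latch.
- gate_lip (a point): Middle of the gate's free (top) edge, at its inner face. The gate is a steel plate 104 mm wide, 58 mm from hinge to free edge, 2.5 mm thick; shut, this point is 75 mm above the standing surface, 13 mm above the tray's rim, 80 mm in -x from tray_floor. It moves with the gate.
- riser_edge (a point): On the flat top of the steel bench riser (fixed; top 200 mm along x, 220 mm along y, 75 mm above the worktop), at the middle of the edge over the tub, at the inner foot of the raised lip, which is 3 mm thick and 8 mm high and runs round all four edges. The point's x axis points inwards over the riser, away from the tub; y runs along the edge.
- tub: Open white plastic tub, fixed, outer 150 mm along its x, 190 mm along its y, 50 mm high, walls and floor 4 mm, rim lip 4 mm outwards; origin at the centre of its underside. It stands along the riser's edge, its wall 7 to 11 mm from it and its middle up to 15 mm to either side of riser_edge, with its axes parallel to the riser's.
- cap0_mid (a point): Centre of screw cap 1 of 5, all alike: blue plastic, ribbed, 34 mm across, 22 mm high, 18 g; starts in the tray; slides on steel at slopes over about 25 degrees.
- cap1_mid (a point): Centre of screw cap 2 of 5, all alike: blue plastic, ribbed, 34 mm across, 22 mm high, 18 g; starts in the tray; slides on steel at slopes over about 25 degrees.
- cap2_mid (a point): Centre of screw cap 3 of 5, all alike: blue plastic, ribbed, 34 mm across, 22 mm high, 18 g; starts in the tray; slides on steel at slopes over about 25 degrees.
- cap3_mid (a point): Centre of screw cap 4 of 5, all alike: blue plastic, ribbed, 34 mm across, 22 mm high, 18 g; starts in the tray; slides on steel at slopes over about 25 degrees.
- cap4_mid (a point): Centre of screw cap 5 of 5, all alike: blue plastic, ribbed, 34 mm across, 22 mm high, 18 g; starts in the tray; slides on steel at slopes over about 25 degrees.
- bottle: Bystander: clear glass bottle with a cap, 92 mm across, 220 mm high, loose; origin at the centre of its underside.
- jar: Bystander: glass jar with black lid, 72 mm across, 95 mm high, loose; origin at the centre of its underside.
- tipbox: Bystander: pipette-tip box with lid, 87 x 122 mm, 62 mm high, loose; origin at the centre of its underside.
- rack: Bystander: white tube rack with tubes, 170 mm (its x) x 50 mm, 84 mm high to the tube caps, loose, beside the tray at the start; origin at the centre of its underside.
There are look-alikes about, which are no part of the job. What is shaped like the part that bears tray_floor but green is not meant. What is shaped like the part that bears cap3_mid but orange is not meant.

How it is judged:
By the outcome, as a careful person would: the job done as asked, in the order asked, and still so for the second after the job is handed in, with the robot touching nothing.
It also fails if it takes over 64 s, if anything falls off the work surface, if the arm or the gripper's body presses on something with over 40 N, if the wrist force passes 120 N, or if a joint passes its speed limit or range.

ROBOT

A 6-joint arm with a two-finger parallel gripper is mounted at the origin on the work surface. World frame = base frame: x ahead of the robot, y to its left, z up, the work surface at z = 0. Lengths are in m, angles in rad, forces in N, time in s.
With the tool pointing down it reaches from about 0.35 to 0.925 m from the base axis. Payload 6.4 kg.
Tool frame: the origin (TCP) lies between the finger pads; the fingertips stand ctrl.finger_overhang ahead of it and the grasp point (between the pads) lies 6 mm ahead of it (ctrl.finger_overhang is the distance from the TCP to the fingertips, in m); z points along the fingers, y is the direction in which the jaws open and shut (so a half turn about z gives the same grasp; the last joint's range is limited). The gripper opens to 94 mm and grips with 3 to 60 N. Pads are 16 mm wide; open, the fingers measure 119 mm over their backs; the gripper's body (75 mm by 177 mm) begins 78 mm behind the grasp point.
Start: joints at [-1.491, 0.245, 1.558, -0, 1.339, -0.174], TCP at [0.163, -0.629, 0.23] pointing down, gripper open.
Joint ranges: [-3.13, 3.13], [-1.02, 2.26], [0.13, 2.54], [-0.95, 4.09], [0.21, 2.88], [-2.74, 2.74]. Speed limits (rad/s): [2.57, 2.57, 3.14, 3.14, 3.14, 3.14].

INTERFACE

Orientations are given as [roll, pitch, yaw] about the fixed x, y, z axes, in that order (R = Rz(yaw) Ry(pitch) Rx(roll)).
In Python, from bench import read_state, capture, ctrl gives the robot as it stands.
- The arm moves only by the tool drive_tool, never from a script. Its argument "steps" is a list that holds one entry, the list of rows, each a list of 7 numbers: the turn, a rotation vector about the tool's x, y, z in rad, then the shift along the tool's x, y, z in m, then the opening, from -1 (shut) to 1 (fully open), so that 0 is half open. In form: [[[rx, ry, rz, tx, ty, tz, jaw], ...]]. A call has 1 to 20 rows; each row is the pose to reach, as a shift and turn from the pose commanded when the call began, along the tool's axes at that moment; what a row does not reach only later rows make up. A row lasts 1/10 s, in which the tool goes at most 50 mm and 8.59 degrees, less where a joint would pass 70% of its speed; a pose out of reach is approached as far as the arm can. A call with a gripper value outside its range is refused whole. The fingers move at their own pace and stop on an object; "grip_force" is the grip in N (left out, the last holds). Time passes only in rows, so rows that repeat a pose let the fingers close. It gives the time, the measured TCP pose, the force and the opening at its end, in the units of the state.
- read_state(): the state, without advancing time (a new reading comes with each control period).
- capture(name): name is "scene" or "top"; returns a dict with "image" (400x640x3 uint8, red, green, blue), "K" (3x3 intrinsics, pixels), "view" (4x4, takes a point from world to camera coordinates). Camera axes: x right, y up, looking along -z (the intrinsics and any distortion apply to the point x, -y, -z); pixel columns grow to the right and rows downward; lengths in m; the calibration is good to about 2 mm. A picture is of the moment at which its call begins. There is no depth.
- ctrl.finish_job(): hands the job in, once; it reports no verdict.
The state is a dict: "time": time; "q": joint angles; "joint_vel": joint speeds; "joint_efforts": joint torques, N m; "tcp_pos": TCP position; "tcp_rot": TCP orientation; "contact_force": force on the tool from outside, world axes, zero at the start; "wrist_torque": the same for the moment, N m; "opening": finger opening in m.
Only numpy, scipy, OpenCV 4.12 (cv2) and the standard library are available. Lean on these libraries where they do the work, as an engineer would, in place of code of your own. Each camera call takes 0.05 s, during which the arm holds its last target.

## Working session

There is one attempt and no reset: what is moved stays moved. The work goes in short steps, Python scripts to look and compute and a tool call to move; the robot and the scene stay as the last step left them, time stands still between calls to the robot, and variables do not carry over. Pictures are saved under pics/ and viewed, and the job is handed in when it is done.

Besides the shell and the picture viewer there is one more tool, called as name([rows], argument=value, ...), one row to a line, values as JSON. drive_tool: Moves the arm, as the interface text tells. Its arguments: {"type":"object","properties":{"steps":{"type":"array","items":{"type":"array","items":{"type":"array","items":{"type":"number"}}}},"grip_force":{"type":"number"}},"required":["steps"]}

```bash
ls; mkdir -p pics
python3 - <<'E'
from bench import read_state, capture, ctrl
import cv2,numpy as np
s=read_state();print(s, ctrl.finger_overhang)
for n in("scene","top"):
    c=capture(n);cv2.imwrite(f"pics/{n}0.png",c["image"][:,:,::-1]);print(n,c["K"],c["view"],c.keys())
    np.savez(f"{n}.npz",K=c["K"],view=c["view"])
E
```

```text
pics
{'time': 0.0, 'q': array([-1.49112467e+00,  2.45790792e-01,  1.55896883e+00, -3.24581356e-05,
        1.33872482e+00, -1.74070188e-01]), 'joint_vel': array([-5.52466125e-04, -5.75229575e-05,  2.03123437e-03, -1.50549569e-03,
        9.68413868e-04, -2.33809073e-03]), 'joint_efforts': array([-2.93705401e-03, -4.15842891e+01, -3.14604414e+01,  6.82734023e-02,
        3.32430261e-02, -1.38329533e-04]), 'tcp_pos': array([ 0.16314051, -0.62863057,  0.22938451]), 'tcp_rot': array([-3.13972398e+00, -2.96547095e-04,  2.53749058e-01]), 'contact_force': array([-0.37466668,  0.23849199, -0.32681511]), 'wrist_torque': array([ 0.02199795, -0.01653896, -0.01823551]), 'opening': 0.0940028981455109} 0.025
scene [[505.57073448   0.         312.69393189]
 [  0.         505.57073448 204.71427141]
 [  0.           0.           1.        ]] [[-0.6962981   0.71763694 -0.01289071  0.45578722]
 [-0.5939671  -0.56603684  0.57166894  0.21037695]
 [ 0.40295414  0.40570866  0.82038311 -1.63259922]
 [ 0.          0.          0.          1.        ]] dict_keys(['image', 'K', 'view'])
top [[496.69979498   0.         325.50546889]
 [  0.         496.69979498 201.56816772]
 [  0.           0.           1.        ]] [[-0.02803856 -0.99955075 -0.01058953 -0.0774287 ]
 [ 0.99018825 -0.02922364  0.13664995 -0.52487029]
 [-0.13689802 -0.00665416  0.9905628  -1.31222073]
 [ 0.          0.          0.          1.        ]] dict_keys(['image', 'K', 'view'])
```

View pics/scene0.png

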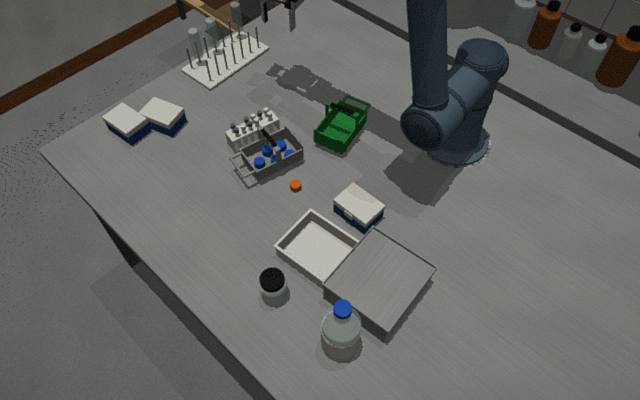

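View pics/top0.png

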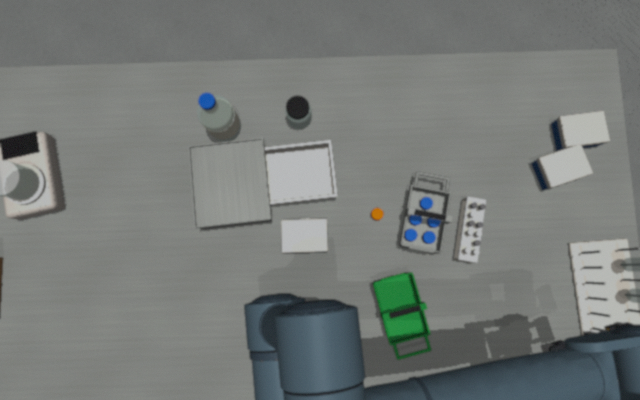

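The steel tray is at about (425,215) in top, with its rear handle up at (430,182). The green look-alike is at (400,308) and the orange cap at (377,214). The riser is at (231,184) and the tub at (300,172). I'll enlarge these next.

```bash
cat > h.py <<'E'
import numpy as np,cv2
def cam(n):
    d=np.load(f"{n}.npz");return d["K"],d["view"]
def proj(n,P):
    K,V=cam(n);P=np.atleast_2d(P);c=P@V[:3,:3].T+V[:3,3];c=c*[1,-1,-1];p=c@K.T;return p[:,:2]/p[:,2:]
def back(n,uv,z):
    K,V=cam(n);uv=np.atleast_2d(uv);d=np.c_[uv,np.ones(len(uv))]@np.linalg.inv(K).T;d=d*[1,-1,-1]
    R=V[:3,:3];o=-R.T@V[:3,3];d=d@R;t=(z-o[2])/d[:,2];return o+d*t[:,None]
def crop(img,x0,y0,w,h,k,out):
    c=cv2.resize(img[y0:y0+h,x0:x0+w],None,fx=k,fy=k,interpolation=cv2.INTER_CUBIC)
    for x in range((x0//10+1)*10,x0+w,10):
        cv2.line(c,((x-x0)*k,0),((x-x0)*k,6),(0,255,255),1)
        if x%20==0: cv2.putText(c,str(x),((x-x0)*k-10,18),0,.4,(0,255,255),1)
    for y in range((y0//10+1)*10,y0+h,10):
        cv2.line(c,(0,(y-y0)*k),(6,(y-y0)*k),(0,255,255),1)
        if y%20==0: cv2.putText(c,str(y),(8,(y-y0)*k+4),0,.4,(0,255,255),1)
    cv2.imwrite(out,c)
E
python3 - <<'E'
from h import *
t=cv2.imread("pics/top0.png");s=cv2.imread("pics/scene0.png")
crop(t,385,160,110,100,6,"pics/t_tray.png")
crop(t,180,80,170,180,3,"pics/t_ris.png")
crop(s,220,100,100,90,6,"pics/s_tray.png")
E
```

```text
(no output)
```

View pics/t_tray.png

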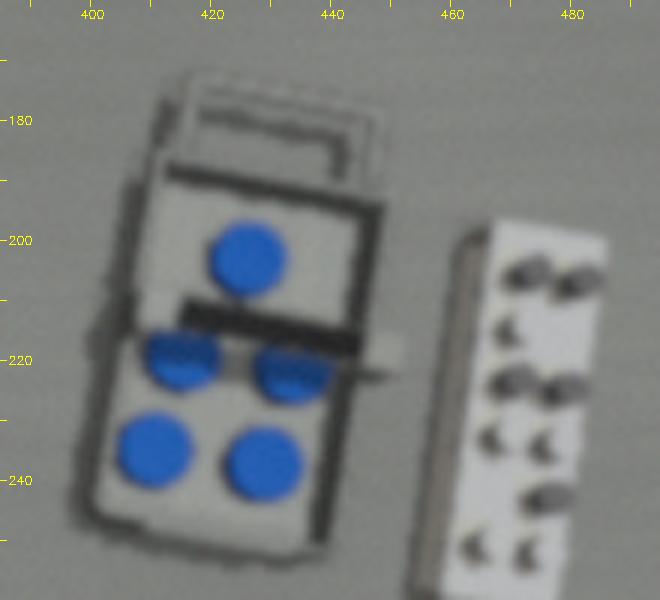

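View pics/t_ris.png

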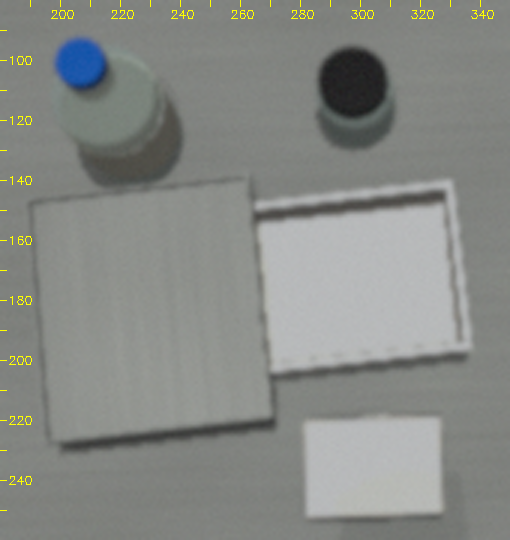

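View pics/s_tray.png

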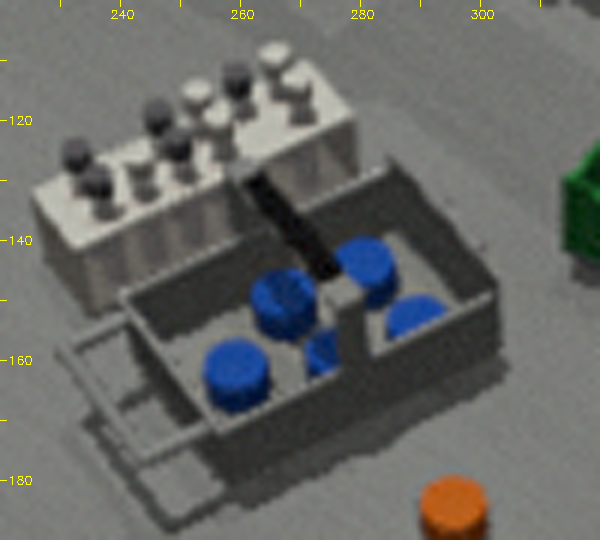

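```bash
cat >> h.py <<'E'
def T(pose,P,z0=0):
    x,y,a=pose;P=np.atleast_2d(P).astype(float);c,s=np.cos(a),np.sin(a)
    return np.c_[x+c*P[:,0]-s*P[:,1],y+s*P[:,0]+c*P[:,1],P[:,2]+z0]
E
python3 - <<'E'
from h import *
for n in("top","scene"):
    K,V=cam(n);print(n,-V[:3,:3].T@V[:3,3])
print(back("top",[[430,217]],.112),back("top",[[430,180]],.056))
r=back("top",[[190,147],[262,139],[271,219],[197,227]],.083);print(r)
for i in range(4):print(np.linalg.norm(r[i]-r[(i+1)%4]), np.arctan2(*(r[(i+1)%4]-r[i])[[1,0]]))
r=back("top",[[266,148],[331,141],[336.5,197],[271,205]],.05);print(r)
# scene
print(back("scene",[[352,228]],.083))
E
```

```text
top [ 0.33790899 -0.10146426  1.37074059]
scene [1.10018338 0.454351   1.22496628]
[[ 0.46445447 -0.35739599  0.112     ]] [[ 0.56971555 -0.37443966  0.056     ]]
[[0.67330257 0.26411751 0.083     ]
 [0.68927663 0.07178579 0.083     ]
 [0.47420101 0.05055457 0.083     ]
 [0.4588787  0.24383288 0.083     ]]
0.1929939378532976 -1.4879317497908189
0.216121001784442 -3.0431962974301094
0.19388470902661664 1.6499067737240671
0.21538119894322663 0.09431988398855991
[[ 0.67271261  0.06556725  0.05      ]
 [ 0.68684511 -0.11226663  0.05      ]
 [ 0.5319534  -0.12247222  0.05      ]
 [ 0.51545787  0.05395813  0.05      ]]
[[0.52128777 0.01809654 0.083     ]]
```

Run:
```python
from h import *
t=cv2.imread("pics/top0.png");s=cv2.imread("pics/scene0.png")
crop(s,265,200,180,140,4,"pics/s_ris.png")
crop(t,184,130,95,105,6,"pics/t_ris2.png")
```

```text
(no output)
```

View pics/s_ris.png

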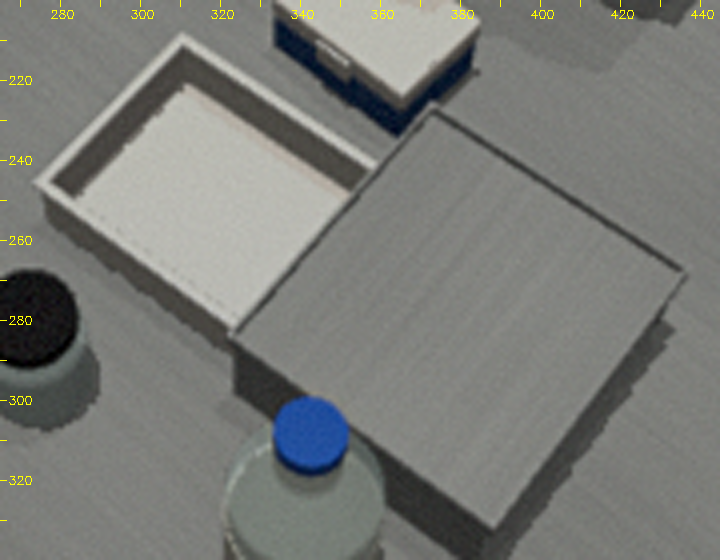

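View pics/t_ris2.png

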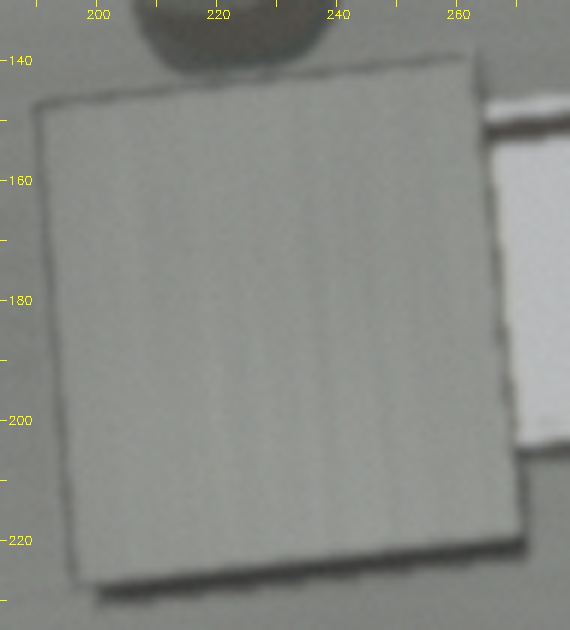

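```bash
cat > fit.py <<'E'
from h import *
from scipy.optimize import least_squares
top=np.array([[263,138.5],[272,220],[196.5,227.5],[189.7,147]])
sc=np.array([[323,283],[373,226],[436.5,268],[388,332.]])
# riser frame: origin at edge mid outer, x inward (+y world), y along edge; riser y = -world x approx
def rp(p):
    x,y,a,L,W=p
    return T((x,y,a),[[0,-W/2,.083],[0,W/2,.083],[L,W/2,.083],[L,-W/2,.083]])
f=lambda p:np.r_[(proj("top",rp(p))-top).ravel(),(proj("scene",rp(p))-sc).ravel()]
r=least_squares(f,[.58,.06,1.65,.2,.22]);print("riser",r.x,r.fun.round(1))
g=lambda p:f(np.r_[p,.2,.22]);r2=least_squares(g,r.x[:3]);print("riser200",r2.x,r2.fun.round(1))
def tp():
    B=[[.004,.04,.112],[.004,-.04,.112]];
    R=[[.08,.052,.062],[.08,-.052,.062]];G=[[-.081,.052,.075],[-.081,-.052,.075]]
    return np.array(B+R+G)
tt=np.array([[415.5,211.5],[444.5,218],[412,187],[448.5,194],[400,246],[438,251]])
ts=np.array([[273.5,145],[262,129.5],[256.5,172],[241,149],[302.5,148],[285,127]])
f=lambda p:np.r_[(proj("top",T(p,tp()))-tt).ravel(),(proj("scene",T(p,tp()))-ts).ravel()]
r=least_squares(f,[.46,-.357,-.15],loss="soft_l1");print("tray",r.x,r.fun.round(1))
E
python3 fit.py
```

```text
riser [0.58361165 0.06115284 1.65475511 0.19740777 0.21725402] [-0.4 -0.5 -1.6 -1.4 -1.4 -0.4 -0.8 -0.7 -0.9 -0.7 -0.1 -1.1  0.2 -1.8
 -0.1 -1.6]
riser200 [0.58364496 0.05975562 1.65479687] [ 0.  -1.  -1.  -0.9 -1.8  0.2 -1.2 -1.1 -1.7 -0.7 -0.2 -1.7  1.  -1.9
 -0.  -0.9]
tray [ 0.46694745 -0.35447257 -0.24908275] [-1.9 -0.4  0.1 -0.1 -0.3 -2.3  1.6 -0.9  0.3 -2.5  1.8  1.3  2.3  2.1
  0.8  0.5  0.  -0.6 -0.5 -0.2  0.8 -1.6  1.1 -1.9]
```

```bash
sed -i 's/^f=lambda p:np.r_\[(proj("top",rp/top-=.45;sc-=.45\n&/; s/^f=lambda p:np.r_\[(proj("top",T(p,tp/tt-=.45;ts-=.45\n&/' fit.py
cat >> fit.py <<'E'
np.save("tray.npy",r.x)
def draw(pose,z0,img,n,x0,y0,w,h,k,out,gate=0):
    c=cv2.resize(img[y0:y0+h,x0:x0+w],None,fx=k,fy=k,interpolation=cv2.INTER_CUBIC)
    def L(P,col):
        p=proj(n,T(pose,P,z0));q=np.round((p-[x0,y0]+.5)*k-.5).astype(int)
        cv2.polylines(c,[q.reshape(-1,1,2)],False,col,1)
    L([[.08,.052,.062],[.08,-.052,.062],[-.08,-.052,.062],[-.08,.052,.062],[.08,.052,.062]],(0,255,255))
    gx,gz=-.08-.058*np.sin(gate),.017+.058*np.cos(gate)
    L([[-.08,.052,.017],[gx,.052,gz],[gx,-.052,gz],[-.08,-.052,.017]],(0,255,0))
    L([[.004,.04,.112],[.004,-.04,.112]],(0,0,255))
    L([[.118,.042,.056],[.118,-.042,.056]],(0,0,255))
    L([[-.052,.052,.0],[-.052,-.052,.0]],(255,0,255))
    L([[.107,.052,.0],[.107,-.052,.0]],(255,0,255))
    cv2.imwrite(out,c)
if __name__=="__main__":
    draw(r.x,0,cv2.imread("pics/top0.png"),"top",385,160,110,100,6,"pics/o_t.png")
    draw(r.x,0,cv2.imread("pics/scene0.png"),"scene",220,100,100,90,6,"pics/o_s.png")
    a=cv2.imread("pics/o_t.png");b=cv2.imread("pics/o_s.png")
E
python3 fit.py
```

```text
riser [0.5842049  0.06094059 1.65477487 0.19733908 0.21716147] [ 0.1 -0.2 -1.  -1.2 -0.8 -0.2 -0.2 -0.5 -0.7 -0.2  0.2 -0.5  0.5 -1.3
  0.1 -1.1]
riser200 [0.58423884 0.05950618 1.65482064] [ 0.6 -0.8 -0.4 -0.7 -1.2  0.4 -0.7 -0.9 -1.4 -0.1  0.1 -1.2  1.2 -1.4
  0.2 -0.3]
tray [ 0.46786415 -0.35436338 -0.25232687] [-1.5 -0.3  0.5  0.1  0.2 -2.2  2.1 -0.7  0.6 -2.5  2.   1.4  2.5  2.8
  1.1  1.2  0.2  0.  -0.3  0.3  1.  -0.8  1.4 -1.2]
```

View pics/o_t.png

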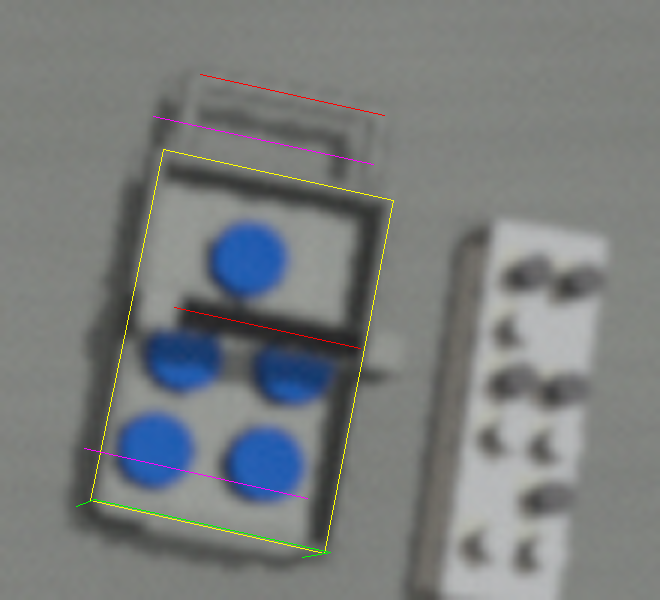

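View pics/o_s.png

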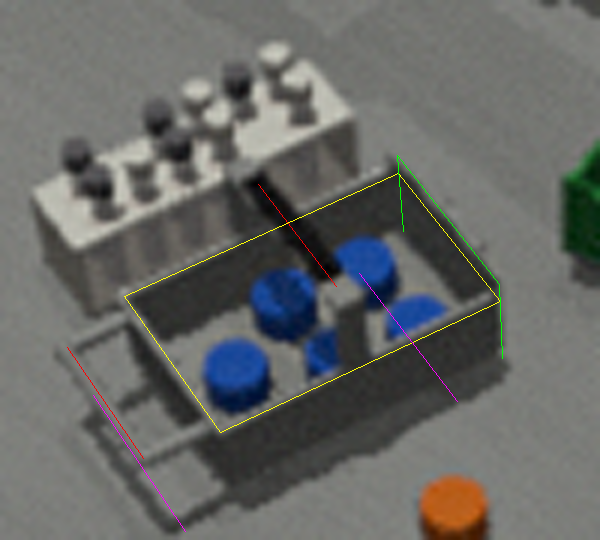

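```bash
cat > mv.py <<'E'
# usage: mv.py x y z psi [tilt]: print turn+shift from measured pose (tool down, yaw psi)
import sys,numpy as np
from scipy.spatial.transform import Rotation as R
from bench import read_state
s=read_state();a=list(map(float,sys.argv[1:]))
R0=R.from_euler("xyz",s["tcp_rot"])
print("t",round(s["time"],2),"tcp",s["tcp_pos"].round(4),s["tcp_rot"].round(4),"F",s["contact_force"].round(1),"open",round(s["opening"],4),"q",s["q"].round(2))
if a:
    tgt=R.from_euler("xyz",[np.pi,0,a[3]])
    if len(a)>4: tgt=tgt*R.from_rotvec([a[4],0,0])
    print("turn",(R0.inv()*tgt).as_rotvec().round(4),"shift",R0.inv().apply(np.array(a[:3])-s["tcp_pos"]).round(4))
E
python3 mv.py .47 -.355 .20 1.33
python3 - <<'E'
from h import *
b=lambda u,z:back("top",[[u[0],u[1]]],z)[0].round(3)
print("bottle cap",b((206.5,100),.215),"jar",b((297,107),.095),"tipbox",b((281,217),.062),b((327,253),.062))
E
```

```text
t 0.1 tcp [ 0.1632 -0.6287  0.2295] [-3.1399e+00 -3.0000e-04  2.5380e-01] F [-0.5  0.8 -0. ] open 0.094 q [-1.49  0.25  1.56 -0.    1.34 -0.17]
turn [-0.0014 -0.0012 -1.0762] shift [ 0.3657 -0.1878  0.0299]
bottle cap [0.755 0.188 0.215] jar [ 0.771 -0.024  0.095] tipbox [0.481 0.026 0.062] [ 0.383 -0.093  0.062]
```

drive_tool([
  [[0,0,-0.05,0.02,-0.01,0,1],[0,0,-0.14,0.05,-0.025,0,1],[0,0,-0.24,0.085,-0.044,0,1],[0,0,-0.35,0.12,-0.062,0,1],[0,0,-0.46,0.158,-0.081,0,1],[0,0,-0.57,0.196,-0.1,0,1],[0,0,-0.68,0.234,-0.12,0.005,1],[0,0,-0.79,0.27,-0.138,0.01,1],[0,0,-0.9,0.305,-0.157,0.015,1],[0,0,-0.98,0.335,-0.172,0.02,1],[0,0,-1.04,0.355,-0.182,0.03,1],[0,0,-1.076,0.3657,-0.1878,0.03,1],[0,0,-1.076,0.3657,-0.1878,0.03,1],[0,0,-1.076,0.3657,-0.1878,0.03,1]],
], grip_force=30)

```text
time: 1.5
tcp_pos: [0.4699, -0.3558, 0.2009]
tcp_rot: [3.141, 0.001, 1.33]
contact_force: [0.3, -0.3, -0.0]
opening: 0.0939
```

```bash
python3 mv.py .47 -.355 .118 1.33
python3 - <<'E'
from h import *
from bench import capture
for n in("top","scene"):
    cv2.imwrite(f"pics/{n}1.png",capture(n)["image"][:,:,::-1])
crop(cv2.imread("pics/top1.png"),370,140,130,120,5,"pics/t1.png")
crop(cv2.imread("pics/scene1.png"),210,60,120,130,5,"pics/s1.png")
print(proj("top",[[.47,-.355,.112]]),proj("scene",[[.47,-.355,.119]]))
E
```

```text
t 1.5 tcp [ 0.4699 -0.3558  0.2009] [3.1413e+00 6.0000e-04 1.3295e+00] F [ 0.3 -0.3 -0. ] open 0.0939 q [-0.84  0.13  1.74 -0.    1.27 -0.6 ]
turn [ 0.0003  0.0006 -0.0005] shift [ 0.0009 -0.0001  0.0829]
[[428.93309233 214.8590114 ]] [[269.32977441 136.77225854]]
```

View pics/t1.png

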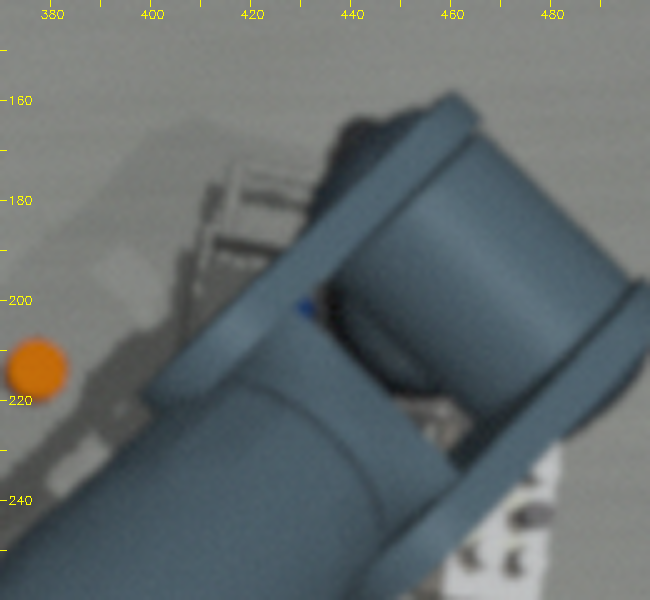

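View pics/s1.png

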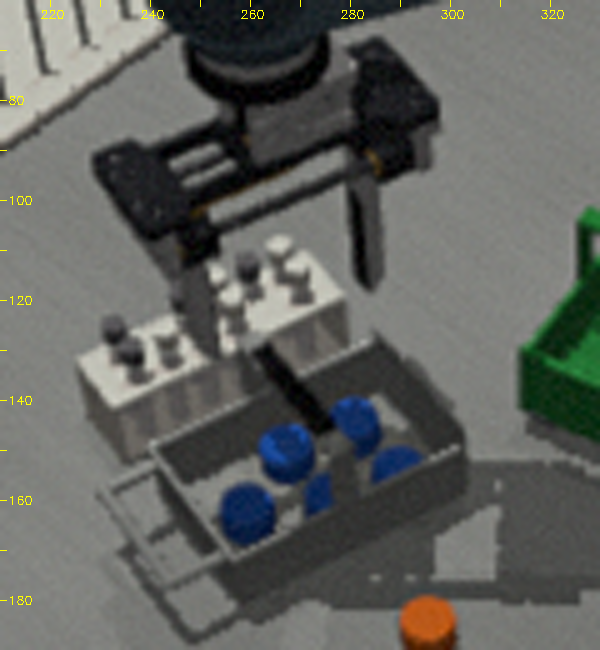

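drive_tool([
  [[0,0,0,0,0,0.015,0.2],[0,0,0,0,0,0.035,0],[0,0,0,0.001,0,0.055,0],[0,0,0,0.001,0,0.07,0],[0,0,0,0.001,0,0.08,0],[0,0,0,0.001,0,0.083,-0.2],[0,0,0,0.001,0,0.083,-0.4],[0,0,0,0.001,0,0.083,-0.6],[0,0,0,0.001,0,0.083,-1],[0,0,0,0.001,0,0.083,-1],[0,0,0,0.001,0,0.083,-1],[0,0,0,0.001,0,0.083,-1],[0,0,0,0.001,0,0.083,-1],[0,0,0,0.001,0,0.083,-1]],
], grip_force=40)

```text
time: 3.0
tcp_pos: [0.471, -0.3551, 0.1182]
tcp_rot: [3.139, 0.001, 1.33]
contact_force: [4.8, -0.7, 1.8]
opening: 0.015
```

```bash
python3 mv.py .47 -.355 .118 1.33
```

```text
t 3.0 tcp [ 0.471  -0.3551  0.1182] [3.1394e+00 1.0000e-03 1.3298e+00] F [ 4.8 -0.7  1.8] open 0.015 q [-0.84  0.23  1.79  0.    1.11 -0.6 ]
turn [ 0.0022  0.001  -0.0002] shift [-0.0001 -0.001   0.0002]
```

drive_tool([
  [[0,0,0,0,0,-0.004,-1],[0,0,0,0,0,-0.012,-1],[0,0,0,0,0,-0.025,-1],[0,0,0,0,0,-0.042,-1],[0,0,0,0,0,-0.062,-1],[0,0,0,0,0,-0.082,-1],[0,0,0,0,0,-0.1,-1],[0,0,0,0,0,-0.115,-1],[0,0,0,0,0,-0.125,-1],[0,0,0,0,0,-0.13,-1],[0,0,0,0,0,-0.13,-1],[0,0,0,0,0,-0.13,-1]],
])

```text
time: 4.2
tcp_pos: [0.4699, -0.3542, 0.2465]
tcp_rot: [-3.14, -0.001, 1.33]
contact_force: [-0.9, -0.1, -6.9]
opening: 0.015
```

```bash
python3 mv.py .5784 .130 .25 3.226;python3 - <<'E'
from h import *
from bench import capture
for n in("top","scene"):
    cv2.imwrite(f"pics/{n}2.png",capture(n)["image"][:,:,::-1])
crop(cv2.imread("pics/scene2.png"),200,50,150,120,5,"pics/s2.png")
E
```

```text
t 4.2 tcp [ 0.4699 -0.3542  0.2465] [-3.1401e+00 -1.0000e-03  1.3298e+00] F [-0.9 -0.1 -6.9] open 0.015 q [-0.84  0.09  1.7  -0.    1.35 -0.6 ]
turn [-1.0000e-04 -2.1000e-03 -1.8962e+00] shift [ 0.4961 -0.0102 -0.003 ]
```

View pics/s2.png

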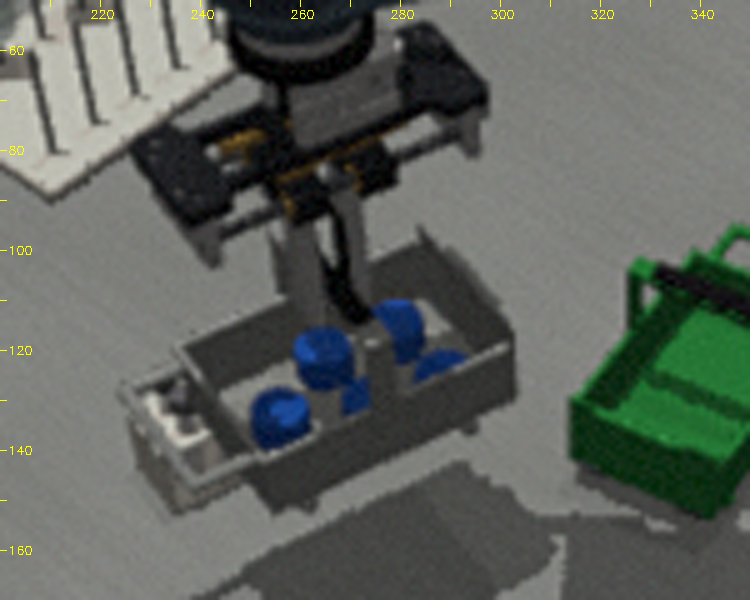

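drive_tool([
  [[0,0,-0.03,0.008,0,0,-1],[0,0,-0.09,0.024,0,0,-1],[0,0,-0.17,0.045,0,0,-1],[0,0,-0.27,0.07,-0.001,0,-1],[0,0,-0.38,0.1,-0.002,0,-1],[0,0,-0.49,0.13,-0.003,0,-1],[0,0,-0.6,0.16,-0.003,0,-1],[0,0,-0.71,0.19,-0.004,0,-1],[0,0,-0.82,0.22,-0.005,0,-1],[0,0,-0.93,0.25,-0.005,0,-1],[0,0,-1.04,0.28,-0.006,0,-1],[0,0,-1.15,0.31,-0.006,0,-1],[0,0,-1.26,0.34,-0.007,0,-1],[0,0,-1.37,0.37,-0.008,0,-1],[0,0,-1.48,0.4,-0.008,0,-1],[0,0,-1.59,0.427,-0.009,0,-1],[0,0,-1.69,0.45,-0.01,0,-1],[0,0,-1.78,0.47,-0.01,0,-1],[0,0,-1.85,0.486,-0.01,0,-1],[0,-0.002,-1.896,0.496,-0.01,0,-1]],
])

```text
time: 6.3
tcp_pos: [0.5786, 0.1311, 0.247]
tcp_rot: [-3.141, 0.0, -3.053]
contact_force: [-0.2, -0.6, -6.4]
opening: 0.0153
```

drive_tool([
  [[0,0,0,0,0,0,-1],[0,0,0,0,0,0,-1],[0,0,0,0,0,0,-1]],
])

```text
time: 6.6
tcp_pos: [0.5788, 0.1287, 0.2474]
tcp_rot: [-3.14, 0.001, -3.059]
contact_force: [0.4, 0.1, -6.4]
opening: 0.0149
```

```bash
python3 mv.py .578 .130 .20 3.226;python3 - <<'E'
from h import *
from bench import capture
for n in("top","scene"):
    cv2.imwrite(f"pics/{n}3.png",capture(n)["image"][:,:,::-1])
crop(cv2.imread("pics/scene3.png"),260,140,190,190,3,"pics/s3.png")
crop(cv2.imread("pics/top3.png"),170,90,180,150,4,"pics/t3.png")
E
```

```text
t 6.6 tcp [0.5788 0.1287 0.2474] [-3.1399e+00  7.0000e-04 -3.0587e+00] F [ 0.4  0.1 -6.4] open 0.0149 q [ 0.03  0.1   1.69 -0.    1.35 -1.62]
turn [-0.0017  0.0007 -0.0015] shift [0.0007 0.0014 0.0474]
```

View pics/s3.png

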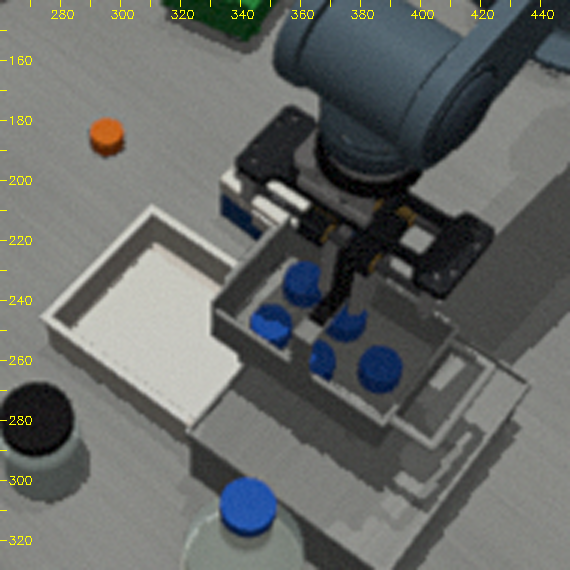

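View pics/t3.png

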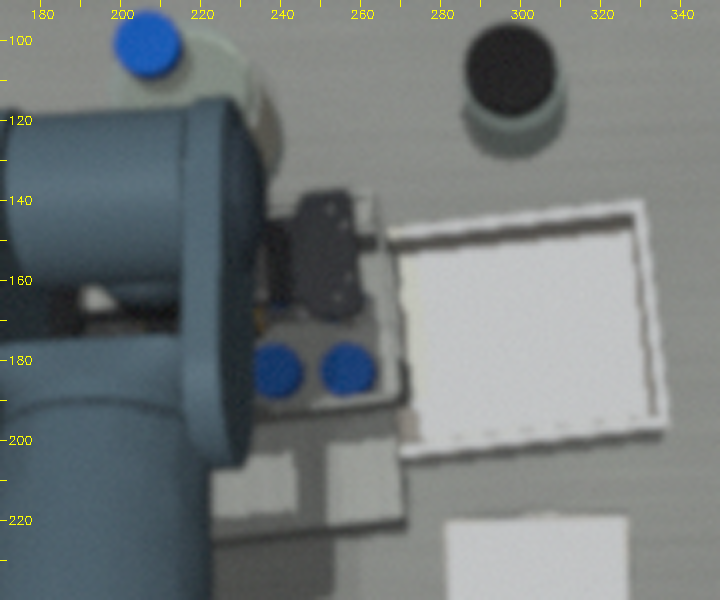

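Run:
```python
import fit
from fit import *
# floor pose from TCP: bar at tcp, a=1.655 ; z0 = .2414-.112
a=1.654;p=(.5788-.004*np.cos(a),.1287-.004*np.sin(a),a)
draw(p,.1294,cv2.imread("pics/top3.png"),"top",190,110,100,100,6,"pics/o_t3.png")
draw(p,.1294,cv2.imread("pics/scene3.png"),"scene",315,180,120,120,5,"pics/o_s3.png")
```

```text
riser [0.5842049  0.06094059 1.65477487 0.19733908 0.21716147] [ 0.1 -0.2 -1.  -1.2 -0.8 -0.2 -0.2 -0.5 -0.7 -0.2  0.2 -0.5  0.5 -1.3
  0.1 -1.1]
riser200 [0.58423884 0.05950618 1.65482064] [ 0.6 -0.8 -0.4 -0.7 -1.2  0.4 -0.7 -0.9 -1.4 -0.1  0.1 -1.2  1.2 -1.4
  0.2 -0.3]
tray [ 0.46786415 -0.35436338 -0.25232687] [-1.5 -0.3  0.5  0.1  0.2 -2.2  2.1 -0.7  0.6 -2.5  2.   1.4  2.5  2.8
  1.1  1.2  0.2  0.  -0.3  0.3  1.  -0.8  1.4 -1.2]
```

View pics/o_t3.png

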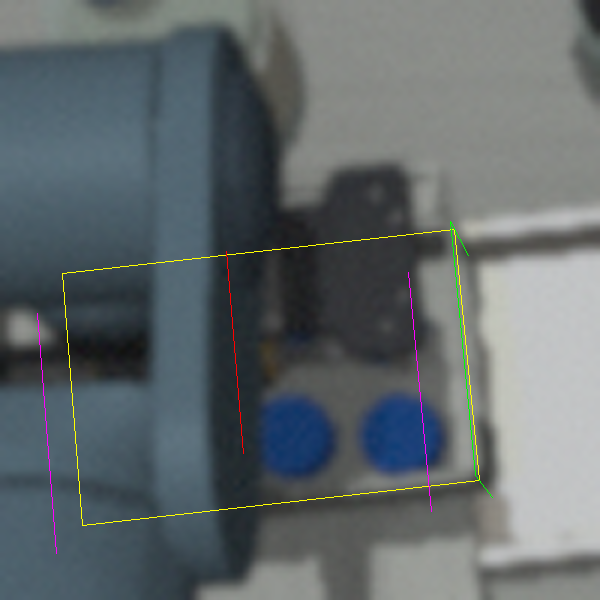

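View pics/o_s3.png

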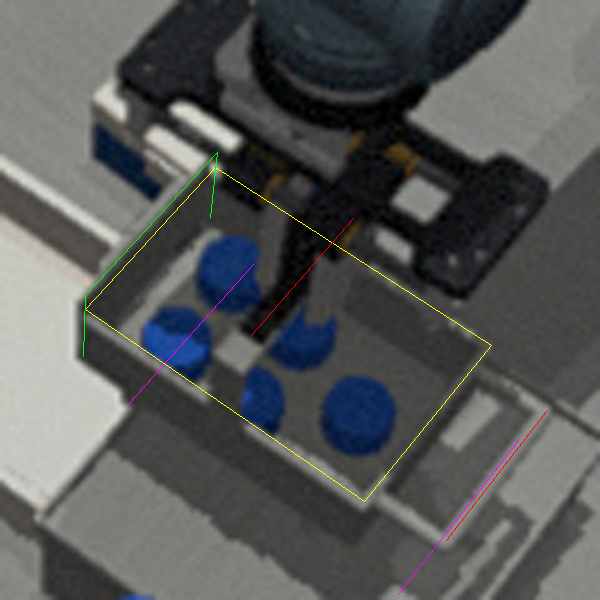

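drive_tool([
  [[-0.001,0,-0.001,0,0.001,0.01,-1],[-0.001,0,-0.001,0,0.002,0.025,-1],[-0.001,0,-0.001,0,0.002,0.038,-1],[-0.001,0,-0.001,0,0.002,0.044,-1],[-0.001,0,-0.001,0,0.002,0.047,-1],[-0.001,0,-0.001,0,0.002,0.048,-1],[-0.001,0,-0.001,0,0.002,0.048,-1]],
])

```text
time: 7.4
tcp_pos: [0.5791, 0.1314, 0.1998]
tcp_rot: [-3.141, 0.002, -3.056]
contact_force: [0.1, 0.4, -7.1]
opening: 0.0151
```

```bash
python3 mv.py .578 .130 .193 3.226;python3 - <<'E'
import fit
from fit import *
from bench import capture,read_state
for n in("top","scene"):
    cv2.imwrite(f"pics/{n}4.png",capture(n)["image"][:,:,::-1])
s=read_state()["tcp_pos"]
a=1.655;p=(s[0]-.004*np.cos(a),s[1]-.004*np.sin(a),a)
draw(p,s[2]-.118,cv2.imread("pics/top4.png"),"top",190,110,100,100,6,"pics/o_t4.png")
draw(p,s[2]-.118,cv2.imread("pics/scene4.png"),"scene",315,200,130,110,6,"pics/o_s4.png")
E
```

```text
t 7.4 tcp [0.5791 0.1314 0.1998] [-3.1411e+00  1.7000e-03 -3.0564e+00] F [ 0.1  0.4 -7.1] open 0.0151 q [ 0.03  0.14  1.73 -0.    1.26 -1.62]
turn [-0.0005  0.0017  0.0008] shift [ 0.0013 -0.0013  0.0068]
riser [0.5842049  0.06094059 1.65477487 0.19733908 0.21716147] [ 0.1 -0.2 -1.  -1.2 -0.8 -0.2 -0.2 -0.5 -0.7 -0.2  0.2 -0.5  0.5 -1.3
  0.1 -1.1]
riser200 [0.58423884 0.05950618 1.65482064] [ 0.6 -0.8 -0.4 -0.7 -1.2  0.4 -0.7 -0.9 -1.4 -0.1  0.1 -1.2  1.2 -1.4
  0.2 -0.3]
tray [ 0.46786415 -0.35436338 -0.25232687] [-1.5 -0.3  0.5  0.1  0.2 -2.2  2.1 -0.7  0.6 -2.5  2.   1.4  2.5  2.8
  1.1  1.2  0.2  0.  -0.3  0.3  1.  -0.8  1.4 -1.2]
```

View pics/o_t4.png

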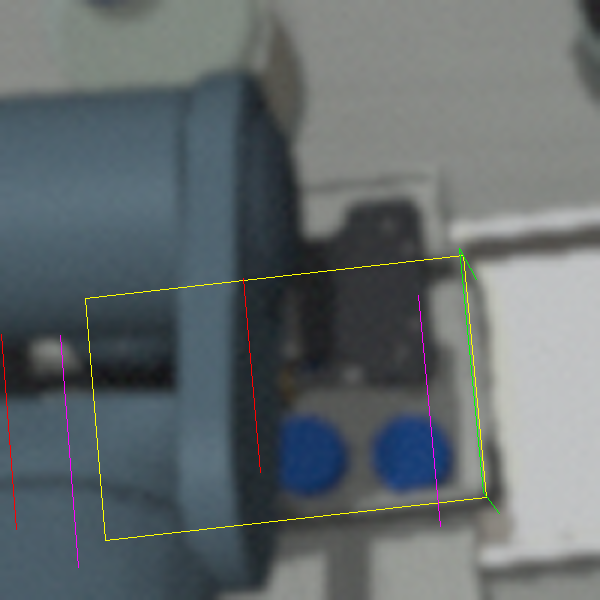

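View pics/o_s4.png

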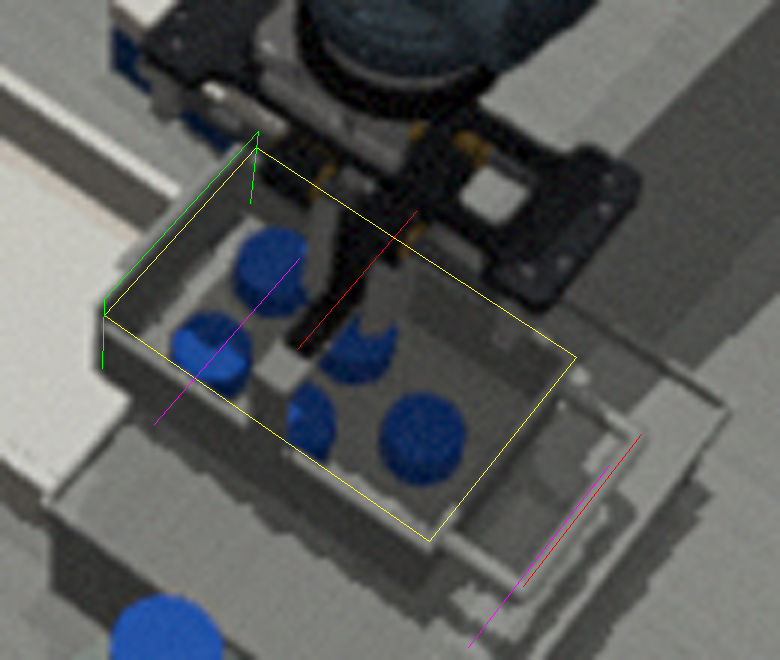

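drive_tool([
  [[0,0.002,0.001,0.001,0,0.001,-1],[0,0.002,0.001,0.002,0,0.003,-1],[0,0.002,0.001,0.002,0,0.005,-1],[0,0.002,0.001,0.002,0,0.006,-1],[0,0.002,0.001,0.002,0,0.007,-1],[0,0.002,0.001,0.002,0,0.007,-1]],
])

```text
time: 8.1
tcp_pos: [0.5773, 0.1312, 0.1936]
tcp_rot: [-3.141, 0.0, -3.057]
contact_force: [-2.9, -1.2, -0.5]
opening: 0.0152
```

```bash
python3 mv.py .578 .127 .193 3.226
```

```text
t 8.1 tcp [0.5773 0.1312 0.1936] [-3.1411e+00  1.0000e-04 -3.0573e+00] F [-2.9 -1.2 -0.5] open 0.0152 q [ 0.03  0.15  1.74 -0.    1.25 -1.62]
turn [-0.0005  0.0001 -0.0001] shift [-0.0004 -0.0043  0.0006]
```

drive_tool([
  [[0,0,0,0,-0.0007,0,-1],[0,0,0,0,-0.0014,0,-1],[0,0,0,0,-0.0022,0,-1],[0,0,0,0,-0.003,0,-1],[0,0,0,0,-0.003,0,-1]],
])

```text
time: 8.6
tcp_pos: [0.5778, 0.1288, 0.1933]
tcp_rot: [3.141, 0.001, -3.057]
contact_force: [-1.5, 4.7, 2.8]
opening: 0.0151
```

drive_tool([
  [[0,0,0,0,-0.0005,0,-1],[0,0,0,0,-0.001,0,-1],[0,0,0,0,-0.001,0,-1]],
])

```text
time: 8.9
tcp_pos: [0.578, 0.1281, 0.1937]
tcp_rot: [3.14, 0.002, -3.057]
contact_force: [-1.7, 6.2, 4.6]
opening: 0.0147
```

drive_tool([
  [[0,0,0,0,-0.0005,0,-1],[0,0,0,0,-0.001,0,-1],[0,0,0,0,-0.001,0,-1]],
])

```text
time: 9.2
tcp_pos: [0.5782, 0.127, 0.1936]
tcp_rot: [3.14, 0.002, -3.057]
contact_force: [-0.8, 5.1, 4.6]
opening: 0.0153
```

drive_tool([
  [[0,0,0,0,-0.0005,-0.0005,-1],[0,0,0,0,-0.001,-0.0005,-1],[0,0,0,0,-0.001,-0.0005,-1]],
])

```text
time: 9.5
tcp_pos: [0.5782, 0.1262, 0.194]
tcp_rot: [3.14, 0.002, -3.057]
contact_force: [-1.4, 5.7, 2.7]
opening: 0.0153
```

drive_tool([
  [[0,0,0,0,-0.0005,0,-1],[0,0,0,0,-0.001,0,-1],[0,0,0,0,-0.001,0,-1]],
])

```text
time: 9.8
tcp_pos: [0.5782, 0.1246, 0.1935]
tcp_rot: [3.141, 0.001, -3.057]
contact_force: [0.2, 3.9, 2.7]
opening: 0.0149
```

drive_tool([
  [[0,0,0,0,-0.0005,0,-1],[0,0,0,0,-0.001,0,-1],[0,0,0,0,-0.001,0,-1]],
])

```text
time: 10.1
tcp_pos: [0.5784, 0.1238, 0.1938]
tcp_rot: [3.141, 0.002, -3.058]
contact_force: [-1.1, 5.7, 2.2]
opening: 0.0151
```

drive_tool([
  [[0,0,0,0,-0.0005,0,-1],[0,0,0,0,-0.001,0,-1],[0,0,0,0,-0.001,0,-1]],
])

```text
time: 10.4
tcp_pos: [0.5786, 0.1231, 0.1942]
tcp_rot: [3.14, 0.002, -3.058]
contact_force: [-0.3, 6.7, 4.1]
opening: 0.0148
```

drive_tool([
  [[0,0,0,0,-0.0005,0,-1],[0,0,0,0,-0.001,0,-1],[0,0,0,0,-0.001,0,-1]],
])

```text
time: 10.7
tcp_pos: [0.5787, 0.1224, 0.1945]
tcp_rot: [3.139, 0.002, -3.058]
contact_force: [-0.4, 8.2, 5.3]
opening: 0.015
```

```bash
cat > look.py <<'E'
import sys
from fit import *
from bench import capture,read_state
i=sys.argv[1]
for n in("top","scene"):
    cv2.imwrite(f"pics/{n}{i}.png",capture(n)["image"][:,:,::-1])
E
python3 look.py 5 >/dev/null
python3 - <<'E'
from h import *
crop(cv2.imread("pics/scene5.png"),310,190,130,110,6,"pics/s5.png")
crop(cv2.imread("pics/top5.png"),220,120,80,100,6,"pics/t5.png")
E
```

```text
(no output)
```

View pics/s5.png

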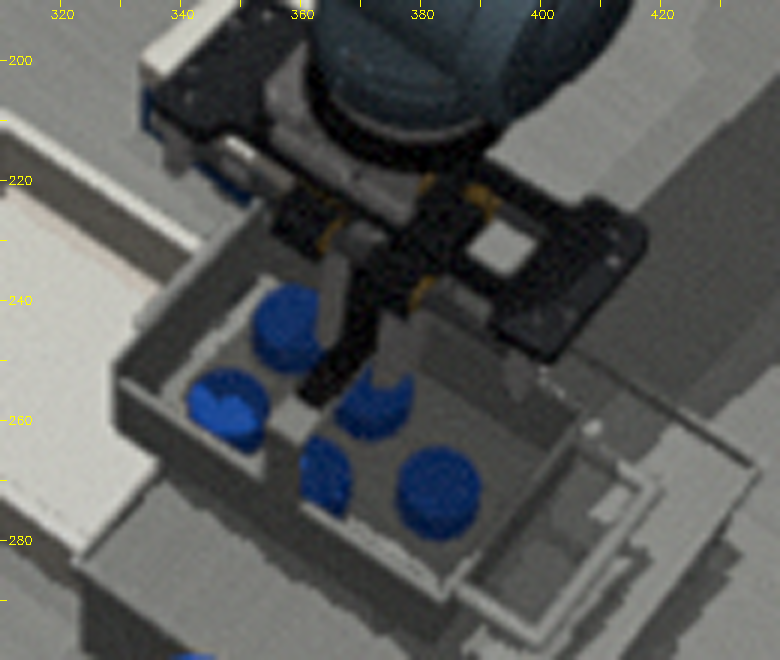

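View pics/t5.png

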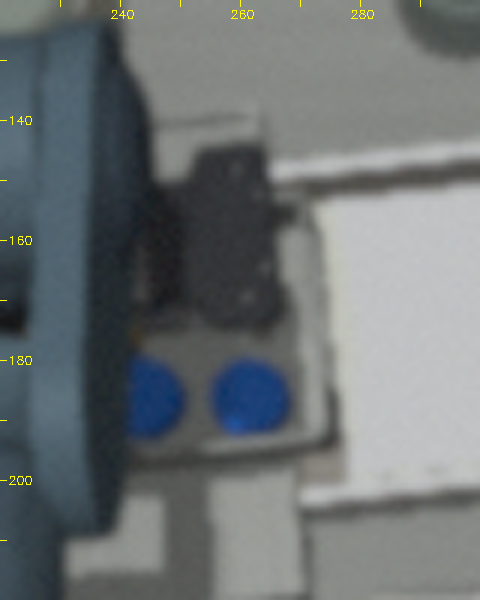

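drive_tool([
  [[0,0,0,0,-0.0005,0,-1],[0,0,0,0,-0.001,0,-1],[0,0,0,0,-0.001,0,-1]],
])

```text
time: 11.1
tcp_pos: [0.5789, 0.1218, 0.1948]
tcp_rot: [3.139, 0.003, -3.058]
contact_force: [-1.5, 8.9, 6.4]
opening: 0.0153
```

```bash
python3 mv.py .578 .127 .193 3.226
```

```text
t 11.1 tcp [0.5789 0.1218 0.1948] [ 3.1386e+00  2.7000e-03 -3.0577e+00] F [-1.5  8.9  6.4] open 0.0153 q [ 0.01  0.14  1.74  0.    1.25 -1.64]
turn [ 0.003   0.0027 -0.0005] shift [0.0004 0.0053 0.0018]
```

drive_tool([
  [[0,0,0,0,0.001,0,-1],[0,0,0,0,0.0015,0.0005,-1],[0,0,0,0,0.0015,0.0005,-1],[0,0,0,0,0.0015,0.0005,-1]],
])

```text
time: 11.5
tcp_pos: [0.5787, 0.123, 0.1942]
tcp_rot: [3.139, 0.002, -3.058]
contact_force: [-0.6, 7.1, 6.9]
opening: 0.0149
```

```bash
python3 mv.py .578 .127 .193 3.226
```

```text
t 11.5 tcp [0.5787 0.123  0.1942] [ 3.1394e+00  2.5000e-03 -3.0576e+00] F [-0.6  7.1  6.9] open 0.0149 q [ 0.02  0.14  1.74  0.    1.25 -1.64]
turn [ 0.0022  0.0025 -0.0004] shift [0.0004 0.0041 0.0012]
```

drive_tool([
  [[0,0,0,0,0.0007,0,-1],[0,0,0,0,0.0012,0,-1],[0,0,0,0,0.0012,0,-1],[0,0,0,0,0.0012,0,-1]],
])

```text
time: 11.9
tcp_pos: [0.5786, 0.1238, 0.1939]
tcp_rot: [3.14, 0.002, -3.058]
contact_force: [-0.4, 7.5, 5.2]
opening: 0.0148
```

drive_tool([
  [[0,0,0,0,0,0,-0.6],[0,0,0,0,0,0,-0.5],[0,0,0,0,0,0,-0.3],[0,0,0,0,0,0,-0.2],[0,0,0,0,0,0,-0.2]],
])

```text
time: 12.4
tcp_pos: [0.5774, 0.1224, 0.192]
tcp_rot: [-3.141, -0.002, -3.058]
contact_force: [0.0, 0.4, 0.5]
opening: 0.0374
```

```bash
python3 mv.py .578 .127 .193 3.226
```

```text
t 12.4 tcp [0.5774 0.1224 0.192 ] [-3.1405e+00 -1.8000e-03 -3.0577e+00] F [0.  0.4 0.5] open 0.0374 q [ 0.02  0.15  1.75 -0.    1.25 -1.64]
turn [-0.0011 -0.0018 -0.0005] shift [-0.001   0.0045 -0.001 ]
```

drive_tool([
  [[0,0,0,0,0,-0.01,-0.2],[0,0,0,0,0,-0.035,-0.2],[0,0,0,0,0,-0.06,-0.2],[0,0,0,0,-0.01,-0.07,-0.6],[0,0,0,0,-0.03,-0.07,-1],[0,0,0,0,-0.05,-0.06,-1],[0,0,0,0,-0.06,-0.05,-1],[0,0,0,0,-0.06,-0.04,-1],[0,0,0,0,-0.06,-0.04,-1]],
])

```text
time: 13.3
tcp_pos: [0.5814, 0.0632, 0.23]
tcp_rot: [3.141, -0.005, -3.058]
contact_force: [-0.6, 0.7, -0.4]
opening: 0.0006
```

```bash
python3 mv.py .585 .0625 .165 3.226
cat >> look.py <<'E'
x,y=map(float,sys.argv[2:4]);a=1.655;p=(x-.004*np.cos(a),y-.004*np.sin(a),a)
g=float(sys.argv[4]) if len(sys.argv)>4 else 0
draw(p,.075,cv2.imread(f"pics/top{i}.png"),"top",190,110,110,100,6,f"pics/o_t{i}.png",g)
draw(p,.075,cv2.imread(f"pics/scene{i}.png"),"scene",300,200,130,110,6,f"pics/o_s{i}.png",g)
E
python3 look.py 6 .578 .124 >/dev/null
```

```text
t 13.3 tcp [0.5814 0.0632 0.23  ] [ 3.141  -0.0053 -3.0578] F [-0.6  0.7 -0.4] open 0.0006 q [-0.09  0.1   1.73 -0.    1.32 -1.74]
turn [ 0.0005 -0.0053 -0.0006] shift [-0.0039 -0.0011  0.065 ]
```

View pics/o_t6.png

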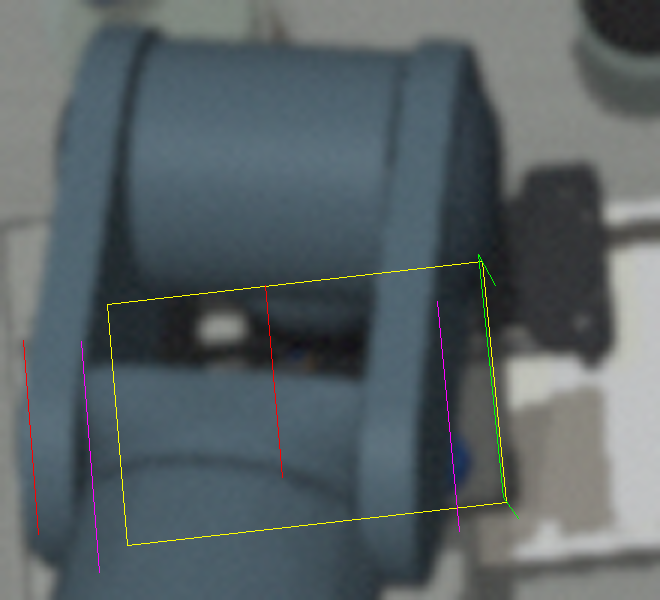

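View pics/o_s6.png

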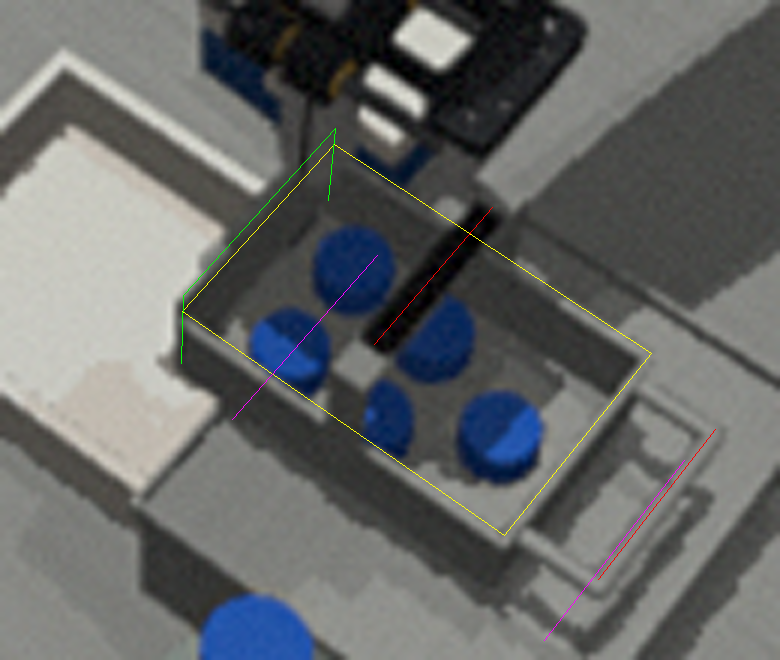

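drive_tool([
  [[0,0,0,-0.002,0,0.015,-1],[0,0,0,-0.004,0,0.035,-1],[0,0,0,-0.004,0,0.052,-1],[0,0,0,-0.004,0,0.061,-1],[0,0,0,-0.004,0,0.065,-1],[0,0,0,-0.004,0,0.065,-1],[0,0,0,-0.004,0,0.065,-1]],
])

```text
time: 14.1
tcp_pos: [0.5871, 0.0635, 0.1683]
tcp_rot: [-3.141, 0.001, -3.057]
contact_force: [0.4, -0.2, 0.4]
opening: 0.0007
```

```bash
python3 mv.py .585 .0525 .165 3.226; python3 look.py 7 .578 .124 >/dev/null
python3 - <<'E'
import numpy as np
for t in np.arange(0,1.8,.1): print(round(t,1),round(-.048*np.sin(t),4),round(.048*(1-np.cos(t)),4))
E
```

```text
t 14.1 tcp [0.5871 0.0635 0.1683] [-3.1409e+00  5.0000e-04 -3.0572e+00] F [ 0.4 -0.2  0.4] open 0.0007 q [-0.08  0.17  1.76 -0.    1.21 -1.74]
turn [-0.0007  0.0005 -0.    ] shift [ 0.003  -0.0108  0.0033]
0.0 -0.0 0.0
0.1 -0.0048 0.0002
0.2 -0.0095 0.001
0.3 -0.0142 0.0021
0.4 -0.0187 0.0038
0.5 -0.023 0.0059
0.6 -0.0271 0.0084
0.7 -0.0309 0.0113
0.8 -0.0344 0.0146
0.9 -0.0376 0.0182
1.0 -0.0404 0.0221
1.1 -0.0428 0.0262
1.2 -0.0447 0.0306
1.3 -0.0463 0.0352
1.4 -0.0473 0.0398
1.5 -0.0479 0.0446
1.6 -0.048 0.0494
1.7 -0.0476 0.0542
```

View pics/o_s7.png

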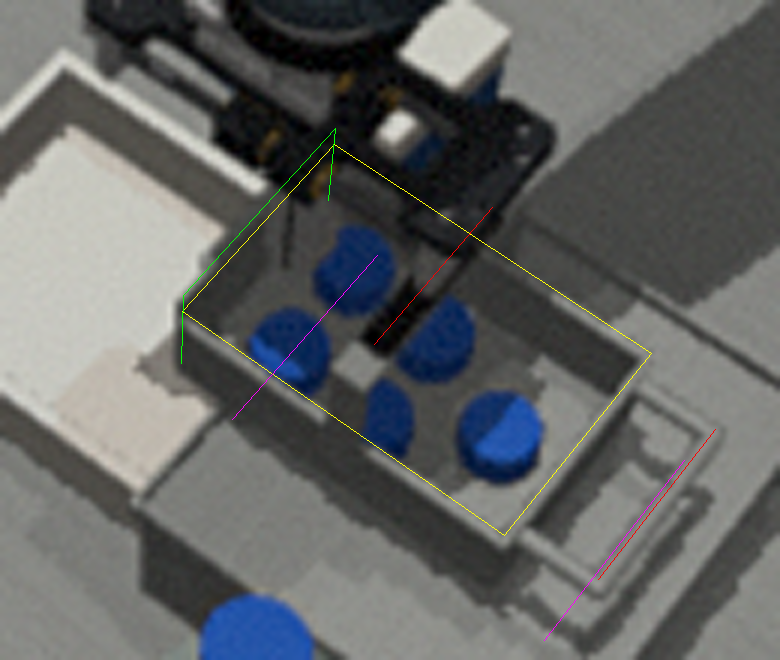

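drive_tool([
  [[0,0,0,0.001,-0.004,0,-1],[0,0,0,0.002,-0.008,0,-1],[0,0,0,0.002,-0.012,0,-1],[0,0,0,0.002,-0.016,0,-1],[0,0,0,0.002,-0.02,0.001,-1],[0,0,0,0.002,-0.024,0.002,-1],[0,0,0,0.002,-0.028,0.003,-1],[0,0,0,0.002,-0.033,0.005,-1],[0,0,0,0.002,-0.037,0.008,-1],[0,0,0,0.002,-0.041,0.011,-1],[0,0,0,0.002,-0.045,0.014,-1],[0,0,0,0.002,-0.045,0.014,-1]],
])

```text
time: 15.4
tcp_pos: [0.5878, 0.018, 0.1524]
tcp_rot: [-3.141, -0.003, -3.058]
contact_force: [0.1, 0.1, 0.2]
opening: 0.0004
```

```bash
python3 mv.py .585 .0525 .165 3.226; python3 look.py 8 .578 .124 .8 >/dev/null
```

```text
t 15.4 tcp [0.5878 0.018  0.1524] [-3.1415e+00 -2.7000e-03 -3.0579e+00] F [0.1 0.1 0.2] open 0.0004 q [-0.16  0.19  1.78 -0.    1.18 -1.82]
turn [-0.0001 -0.0027 -0.0008] shift [-0.      0.0346 -0.0126]
```

View pics/o_s8.png

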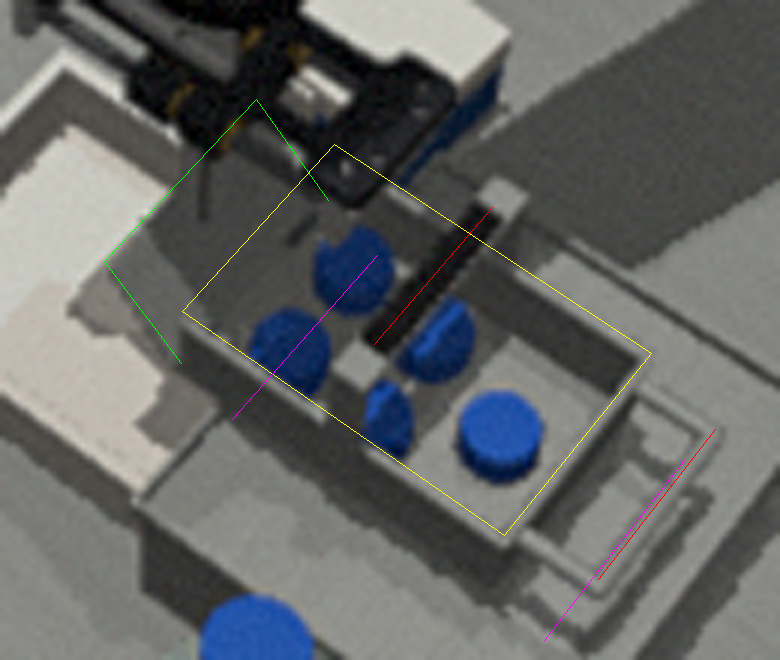

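drive_tool([
  [[0,0,0,0,-0.003,0.004,-1],[0,0,0,0,-0.006,0.008,-1],[0,0,0,0,-0.009,0.012,-1],[0,0,0,0,-0.012,0.016,-1],[0,0,0,0,-0.014,0.02,-1],[0,0,0,0,-0.016,0.025,-1],[0,0,0,0,-0.018,0.03,-1],[0,0,0,0,-0.018,0.034,-1],[0,0,0,0,-0.018,0.037,-1],[0,0,0,0,-0.018,0.039,-1],[0,0,0,0,-0.018,0.04,-1],[0,0,0,0,-0.018,0.04,-1]],
])

```text
time: 16.7
tcp_pos: [0.5897, 0.0005, 0.1133]
tcp_rot: [-3.141, -0.001, -3.057]
contact_force: [-0.0, -0.6, -0.2]
opening: 0.0006
```

```bash
python3 mv.py .585 .0525 .165 3.226; python3 look.py 9 .578 .124 1.75 >/dev/null
```

```text
t 16.7 tcp [5.897e-01 5.000e-04 1.133e-01] [-3.1413e+00 -1.3000e-03 -3.0574e+00] F [-0.  -0.6 -0.2] open 0.0006 q [-0.19  0.24  1.79 -0.    1.11 -1.85]
turn [-0.0002 -0.0013 -0.0002] shift [ 0.0004  0.0522 -0.0517]
```

View pics/o_s9.png

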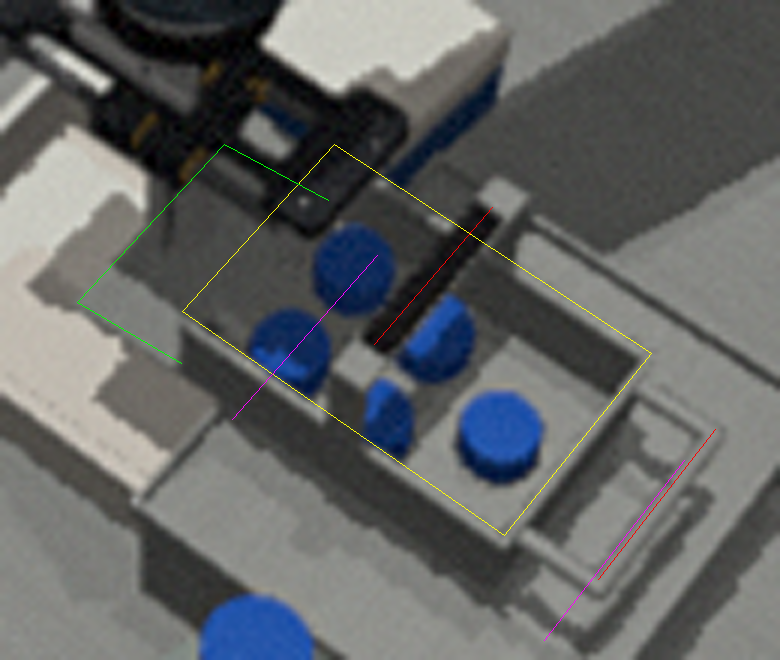

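Run:
```python
from fit import *
a=1.655;p=(.578-.004*np.cos(a),.124-.004*np.sin(a),a)
im=cv2.imread("pics/scene9.png")
print(proj("scene",T(p,[[-.08-.058*np.sin(g),.052,.017+.058*np.cos(g)] for g in(1,1.2,1.4,1.6,1.75)],.075)))
crop(im,295,215,80,70,9,"pics/s9.png")
```

```text
riser [0.5842049  0.06094059 1.65477487 0.19733908 0.21716147] [ 0.1 -0.2 -1.  -1.2 -0.8 -0.2 -0.2 -0.5 -0.7 -0.2  0.2 -0.5  0.5 -1.3
  0.1 -1.1]
riser200 [0.58423884 0.05950618 1.65482064] [ 0.6 -0.8 -0.4 -0.7 -1.2  0.4 -0.7 -0.9 -1.4 -0.1  0.1 -1.2  1.2 -1.4
  0.2 -0.3]
tray [ 0.46786415 -0.35436338 -0.25232687] [-1.5 -0.3  0.5  0.1  0.2 -2.2  2.1 -0.7  0.6 -2.5  2.   1.4  2.5  2.8
  1.1  1.2  0.2  0.  -0.3  0.3  1.  -0.8  1.4 -1.2]
[[339.85564279 216.6223541 ]
 [338.14931733 217.7450214 ]
 [337.10424643 219.44980259]
 [336.74596829 221.65753832]
 [336.92827087 223.58709015]]
```

View pics/s9.png

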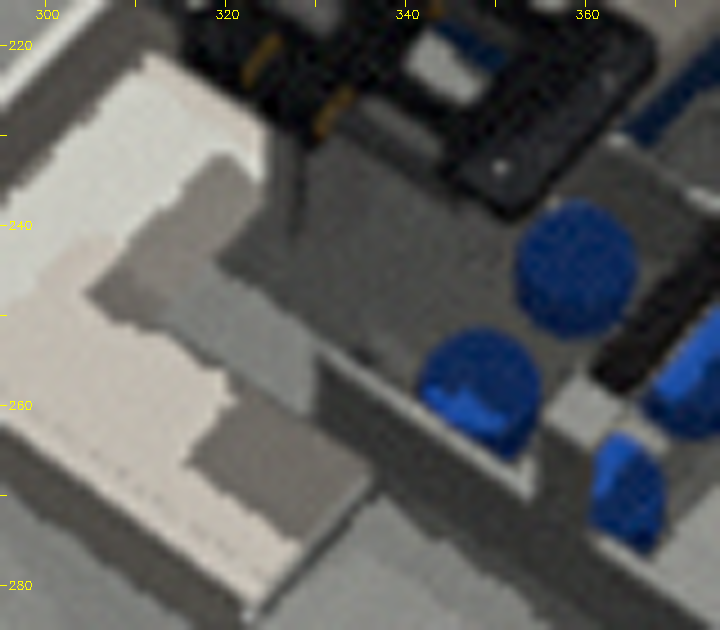

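drive_tool([
  [[0,0,0,0,0,0.001,-1],[0,0,0,0,0,0.002,-1],[0,0,0,0,0,0.002,-1]],
])

```text
time: 17.1
tcp_pos: [0.5898, 0.0007, 0.1115]
tcp_rot: [-3.141, -0.001, -3.057]
contact_force: [-0.1, -0.4, 0.5]
opening: 0.0002
```

drive_tool([
  [[0,0,0,0,0,0.001,-1],[0,0,0,0,0,0.002,-1],[0,0,0,0,0,0.002,-1]],
])

```text
time: 17.4
tcp_pos: [0.59, 0.0006, 0.11]
tcp_rot: [-3.141, -0.001, -3.057]
contact_force: [-2.0, 1.6, 4.4]
opening: 0.0
```

drive_tool([
  [[0,0,0,0,0,0.0006,-1],[0,0,0,0,0,0.0006,-1]],
])

```text
time: 17.6
tcp_pos: [0.59, 0.0005, 0.1094]
tcp_rot: [-3.141, -0.001, -3.057]
contact_force: [-1.4, 0.9, 5.2]
opening: 0.0007
```

drive_tool([
  [[0,0,0,0,0,-0.01,-1],[0,0,0,0,0.02,-0.04,-1],[0,0,0,0,0.05,-0.08,-1],[0,0,0,0,0.09,-0.11,-1],[0,0,0,0,0.13,-0.13,-1],[0,0,0,0,0.17,-0.13,-0.8],[0,0,0,0,0.2,-0.13,-0.5],[0,0,0,0,0.225,-0.13,-0.4],[0,0,0,0,0.235,-0.13,-0.4],[0,0,0,0,0.235,-0.13,-0.4],[0,0,0,0,0.235,-0.13,-0.4]],
])

```text
time: 18.7
tcp_pos: [0.5703, 0.2339, 0.2388]
tcp_rot: [-3.141, -0.001, -3.058]
contact_force: [-0.3, -0.1, -0.1]
opening: 0.0281
```

```bash
python3 mv.py .568 .238 .15 3.226; python3 look.py 10 .578 .124 1.75 >/dev/null;python3 - <<'E'
from h import *
crop(cv2.imread("pics/scene10.png"),285,185,150,110,5,"pics/s10.png")
E
```

```text
t 18.7 tcp [0.5703 0.2339 0.2388] [-3.1406e+00 -1.1000e-03 -3.0579e+00] F [-0.3 -0.1 -0.1] open 0.0281 q [ 0.21  0.16  1.64 -0.    1.34 -1.45]
turn [-0.001  -0.0011 -0.0007] shift [0.0019 0.0044 0.0888]
```

View pics/o_s10.png

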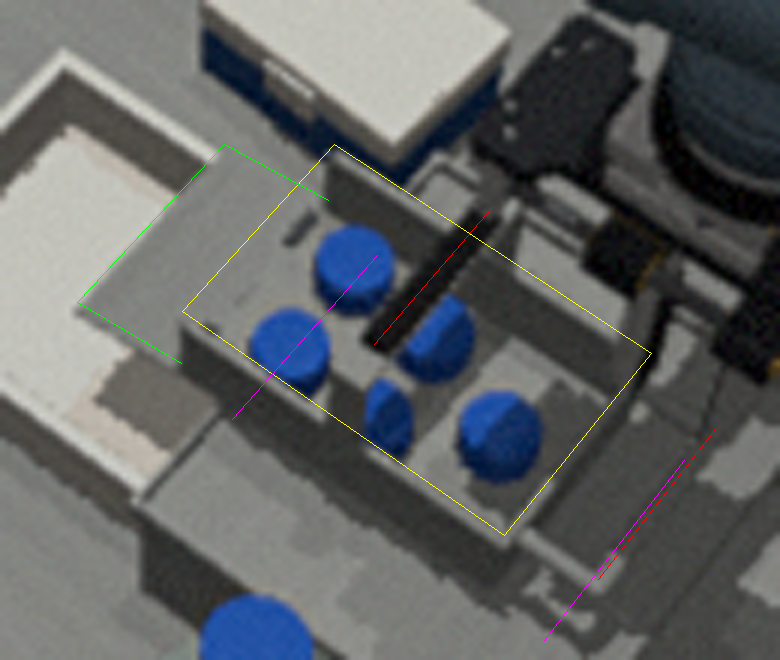

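View pics/o_t10.png

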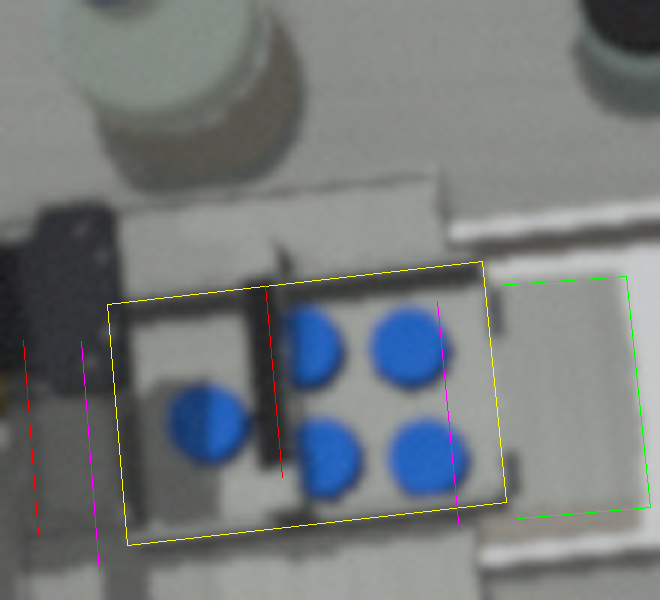

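View pics/s10.png

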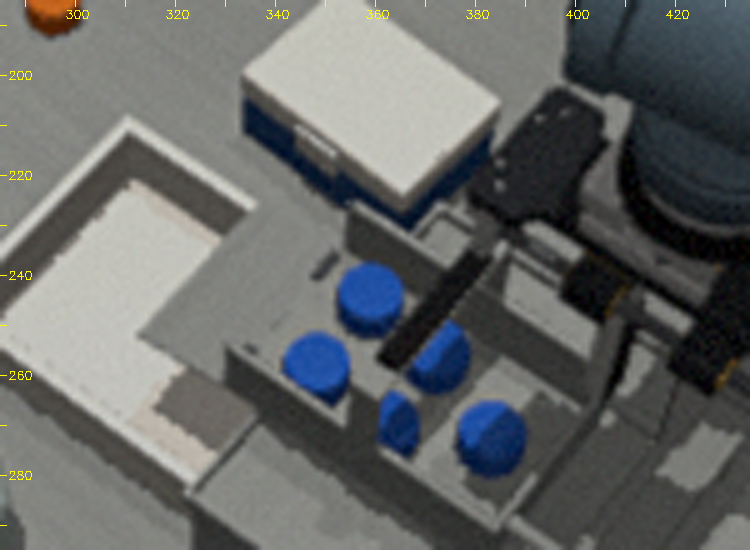

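drive_tool([
  [[0,0,0,0.002,0.003,0.015,-0.4],[0,0,0,0.002,0.004,0.04,-0.4],[0,0,0,0.002,0.004,0.065,-0.4],[0,0,0,0.002,0.004,0.085,-0.4],[0,0,0,0.002,0.004,0.096,-0.4],[0,0,0,0.002,0.004,0.101,-0.4],[0,0,0,0.002,0.004,0.101,-0.4],[0,0,0,0.002,0.004,0.101,-0.4]],
])

```text
time: 19.6
tcp_pos: [0.5684, 0.2386, 0.1388]
tcp_rot: [-3.141, 0.001, -3.058]
contact_force: [0.2, 0.4, 0.4]
opening: 0.028
```

```bash
python3 mv.py .568 .238 .137 3.226; python3 look.py 11 .578 .124 1.75 >/dev/null;python3 - <<'E'
from h import *
crop(cv2.imread("pics/scene11.png"),355,200,100,100,7,"pics/s11.png")
E
```

```text
t 19.6 tcp [0.5684 0.2386 0.1388] [-3.1414e+00  7.0000e-04 -3.0575e+00] F [0.2 0.4 0.4] open 0.028 q [ 0.21  0.26  1.71 -0.    1.17 -1.44]
turn [-0.0002  0.0007 -0.0004] shift [ 0.0005 -0.0005  0.0018]
```

View pics/s11.png

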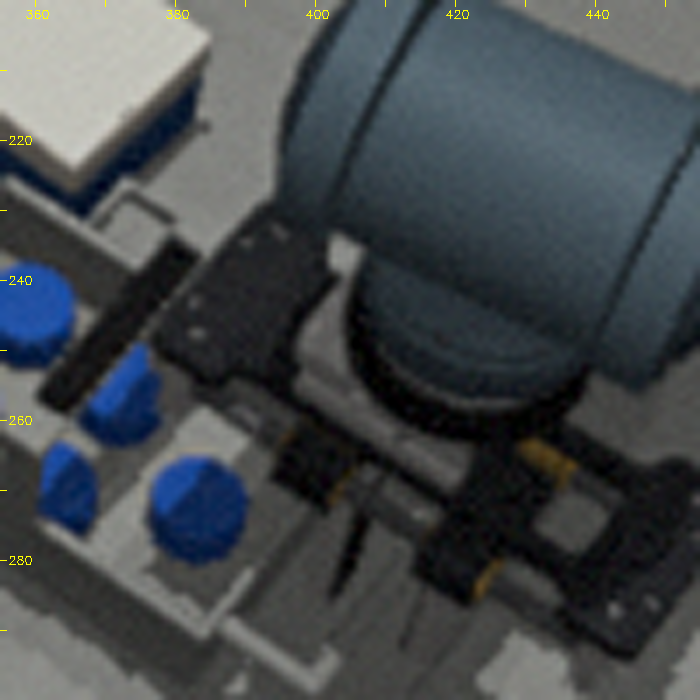

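drive_tool([
  [[0,0,0,0,0,0.001,-0.6],[0,0,0,0,0,0.001,-0.8],[0,0,0,0,0,0.001,-1],[0,0,0,0,0,0.001,-1],[0,0,0,0,0,0.001,-1],[0,0,0,0,0,0.001,-1]],
], grip_force=12)

```text
time: 20.3
tcp_pos: [0.5678, 0.2386, 0.137]
tcp_rot: [-3.141, -0.001, -3.057]
contact_force: [-0.1, 1.0, 1.4]
opening: 0.0083
```

```bash
python3 mv.py .568 .238 .137 3.226
```

```text
t 20.3 tcp [0.5678 0.2386 0.137 ] [-3.1415e+00 -7.0000e-04 -3.0574e+00] F [-0.1  1.   1.4] open 0.0083 q [ 0.21  0.27  1.71 -0.    1.16 -1.44]
turn [-0.0001 -0.0007 -0.0002] shift [-0.0001 -0.0007  0.    ]
```

drive_tool([
  [[0,0,0,0,0,-0.003,-1],[0,0,0,0,-0.002,-0.006,-1],[0,0,0,0,-0.003,-0.01,-1],[0,0,0,0,-0.005,-0.0146,-1],[0,0,0,0,-0.0065,-0.018,-1],[0,0,0,0,-0.008,-0.022,-1],[0,0,0,0,-0.01,-0.026,-1],[0,0,0,0,-0.0115,-0.029,-1],[0,0,0,0,-0.0135,-0.033,-1],[0,0,0,0,-0.0158,-0.037,-1],[0,0,0,0,-0.019,-0.0423,-1],[0,0,0,0,-0.019,-0.0423,-1]],
])

```text
time: 21.5
tcp_pos: [0.5697, 0.2197, 0.1805]
tcp_rot: [3.141, 0.0, -3.058]
contact_force: [-1.5, 5.7, 1.8]
opening: 0.0086
```

```bash
python3 mv.py .568 .238 .137 3.226; python3 look.py 12 .578 .124 1.75 >/dev/null;python3 - <<'E'
from h import *
crop(cv2.imread("pics/scene12.png"),285,180,160,130,5,"pics/s12.png")
E
```

```text
t 21.5 tcp [0.5697 0.2197 0.1805] [ 3.1411e+00  2.0000e-04 -3.0577e+00] F [-1.5  5.7  1.8] open 0.0086 q [ 0.18  0.2   1.7   0.    1.24 -1.47]
turn [ 0.0005  0.0002 -0.0006] shift [0.0002 0.0183 0.0435]
```

View pics/s12.png

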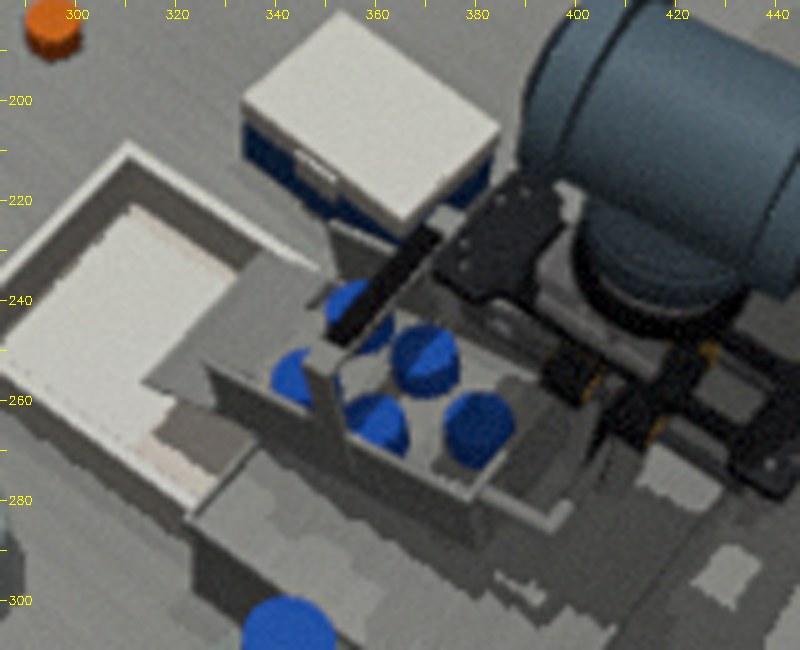

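drive_tool([
  [[0,0,0,0,-0.001,-0.003,-1],[0,0,0,0,-0.0035,-0.007,-1],[0,0,0,0,-0.0055,-0.01,-1],[0,0,0,0,-0.0076,-0.0128,-1],[0,0,0,0,-0.01,-0.016,-1],[0,0,0,0,-0.0125,-0.019,-1],[0,0,0,0,-0.015,-0.022,-1],[0,0,0,0,-0.0173,-0.0249,-1],[0,0,0,0,-0.0173,-0.0249,-1]],
])

```text
time: 22.5
tcp_pos: [0.5711, 0.2023, 0.205]
tcp_rot: [3.141, -0.0, -3.058]
contact_force: [-0.7, 6.0, 2.9]
opening: 0.008
```

```bash
python3 mv.py .568 .238 .137 3.226; python3 look.py 13 .578 .124 1.75 >/dev/null;python3 - <<'E'
from h import *
crop(cv2.imread("pics/scene13.png"),285,180,160,130,5,"pics/s13.png")
E
```

```text
t 22.5 tcp [0.5711 0.2023 0.205 ] [ 3.1414e+00 -2.0000e-04 -3.0577e+00] F [-0.7  6.   2.9] open 0.008 q [ 0.15  0.17  1.7   0.    1.28 -1.5 ]
turn [ 0.0002 -0.0002 -0.0005] shift [0.0001 0.0358 0.068 ]
```

View pics/s13.png

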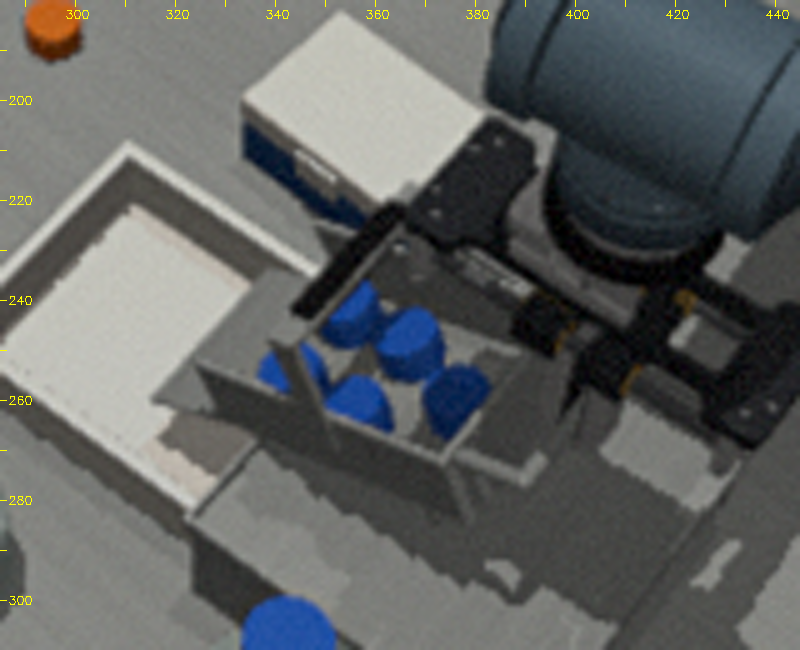

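drive_tool([
  [[0,0,0,0,-0.002,-0.003,-1],[0,0,0,0,-0.0045,-0.0058,-1],[0,0,0,0,-0.0072,-0.0085,-1],[0,0,0,0,-0.0102,-0.0111,-1],[0,0,0,0,-0.013,-0.0138,-1],[0,0,0,0,-0.016,-0.0164,-1],[0,0,0,0,-0.019,-0.0189,-1],[0,0,0,0,-0.0218,-0.0213,-1],[0,0,0,0,-0.0218,-0.0213,-1],[0,0,0,0,-0.0218,-0.0213,-1]],
])

```text
time: 23.6
tcp_pos: [0.573, 0.1809, 0.2266]
tcp_rot: [3.141, 0.0, -3.058]
contact_force: [-0.7, 5.6, 5.3]
opening: 0.0084
```

```bash
python3 mv.py .568 .238 .137 3.226; python3 look.py 14 .578 .124 1.75 >/dev/null;python3 - <<'E'
from h import *
crop(cv2.imread("pics/scene14.png"),285,180,160,130,5,"pics/s14.png")
E
```

```text
t 23.6 tcp [0.573  0.1809 0.2266] [ 3.1410e+00  3.0000e-04 -3.0576e+00] F [-0.7  5.6  5.3] open 0.0084 q [ 0.12  0.14  1.69  0.    1.31 -1.54]
turn [ 0.0006  0.0003 -0.0004] shift [0.0002 0.0573 0.0896]
```

View pics/s14.png

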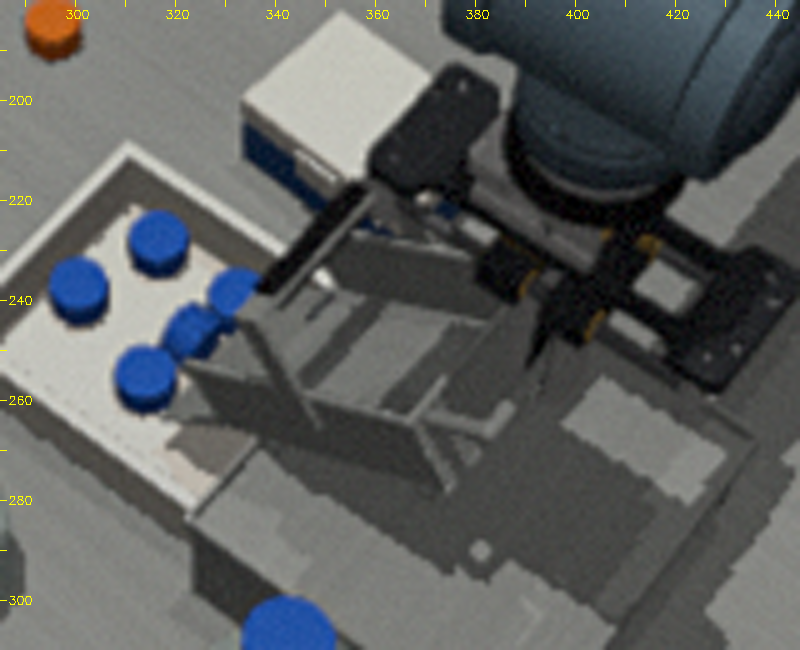

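Run:
```python
from h import *
crop(cv2.imread("pics/top14.png"),230,125,120,95,6,"pics/t14.png")
```

```text
(no output)
```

View pics/t14.png

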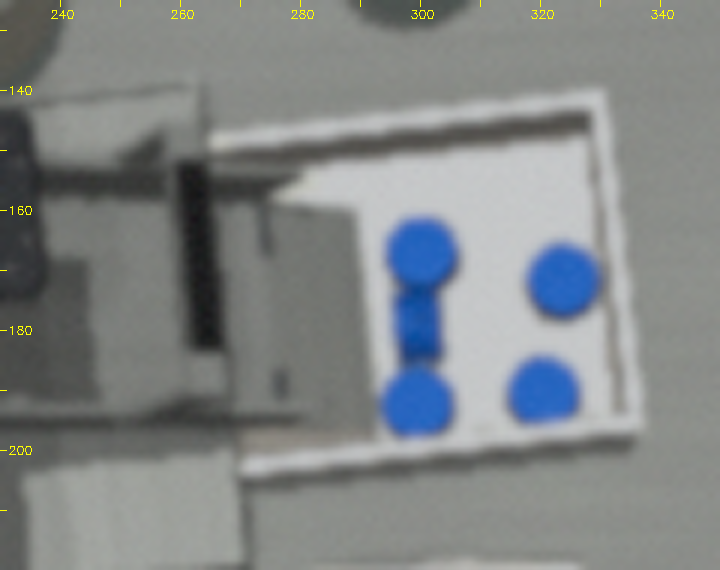

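drive_tool([
  [[0,0,0,0,0.003,0.0025,-1],[0,0,0,0,0.007,0.006,-1],[0,0,0,0,0.0116,0.0102,-1],[0,0,0,0,0.015,0.0139,-1],[0,0,0,0,0.0185,0.0176,-1],[0,0,0,0,0.0218,0.0213,-1],[0,0,0,0,0.025,0.0253,-1],[0,0,0,0,0.0283,0.0294,-1],[0,0,0,0,0.0315,0.0334,-1],[0,0,0,0,0.034,0.0376,-1],[0,0,0,0,0.0366,0.0419,-1],[0,0,0,0,0.0391,0.0462,-1],[0,0,0,0,0.0416,0.0507,-1],[0,0,0,0,0.0441,0.0552,-1],[0,0,0,0,0.0466,0.0597,-1],[0,0,0,0,0.0488,0.0644,-1],[0,0,0,0,0.051,0.0691,-1],[0,0,0,0,0.0531,0.0739,-1],[0,0,0,0,0.0545,0.0775,-1],[0,0,0,0,0.0555,0.08,-1]],
])

```text
time: 25.7
tcp_pos: [0.5678, 0.2361, 0.1449]
tcp_rot: [-3.141, -0.001, -3.057]
contact_force: [-0.0, 5.3, 0.3]
opening: 0.0084
```

```bash
python3 mv.py .568 .238 .137 3.226; python3 look.py 15 .578 .124 1.75 >/dev/null;python3 - <<'E'
from h import *
crop(cv2.imread("pics/scene15.png"),285,180,160,130,5,"pics/s15.png")
E
```

```text
t 25.7 tcp [0.5678 0.2361 0.1449] [-3.1415e+00 -1.3000e-03 -3.0572e+00] F [-0.   5.3  0.3] open 0.0084 q [ 0.21  0.25  1.71  0.    1.18 -1.45]
turn [-0.0001 -0.0013 -0.    ] shift [-0.0004  0.0019  0.0079]
```

View pics/s15.png

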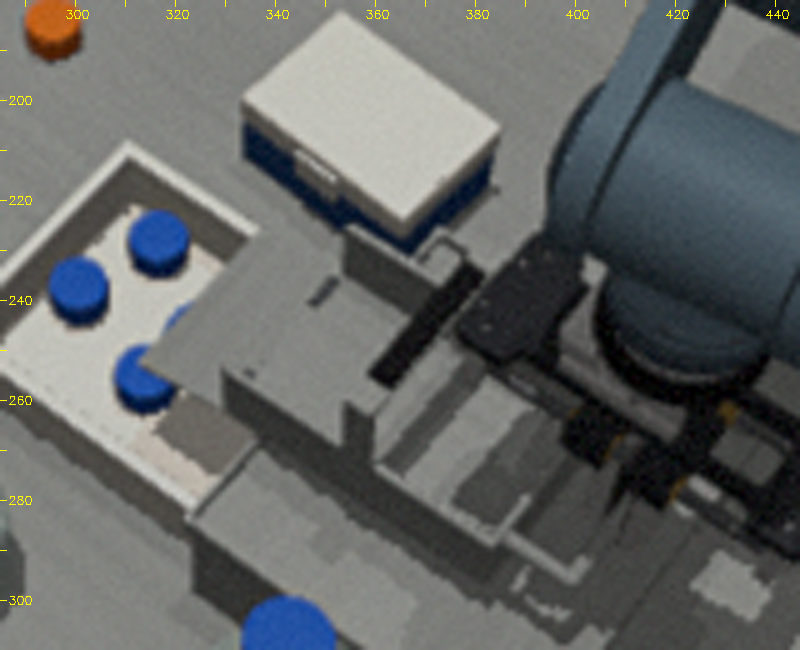

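drive_tool([
  [[0,0,0,0,0.0007,0.002,-1],[0,0,0,0,0.0013,0.004,-1],[0,0,0,0,0.0018,0.006,-1],[0,0,0,0,0.002,0.0075,-1],[0,0,0,0,0.002,0.008,-1],[0,0,0,0,0.002,0.008,-1]],
])

```text
time: 26.4
tcp_pos: [0.5677, 0.2384, 0.1373]
tcp_rot: [3.141, -0.001, -3.057]
contact_force: [-0.2, 7.9, 1.7]
opening: 0.0085
```

drive_tool([
  [[0,0,0,0,0.0008,0.0005,-1],[0,0,0,0,0.0012,0.0005,-1],[0,0,0,0,0.0012,0.0005,-1]],
])

```text
time: 26.7
tcp_pos: [0.5678, 0.2385, 0.1371]
tcp_rot: [-3.14, -0.001, -3.057]
contact_force: [-1.6, 1.7, 4.3]
opening: 0.0088
```

drive_tool([
  [[0,0,0,0,0,0,-0.8],[0,0,0,0,0,0,-0.6],[0,0,0,0,0,0,-0.4],[0,0,0,0,0,0,-0.4],[0,0,0,0,0,0,-0.4]],
])

```text
time: 27.2
tcp_pos: [0.5676, 0.2389, 0.1366]
tcp_rot: [-3.141, -0.001, -3.057]
contact_force: [1.1, 0.5, -0.4]
opening: 0.0282
```

```bash
python3 mv.py .568 .238 .25 3.226
```

```text
t 27.2 tcp [0.5676 0.2389 0.1366] [-3.1409e+00 -1.3000e-03 -3.0574e+00] F [ 1.1  0.5 -0.4] open 0.0282 q [ 0.21  0.27  1.71 -0.    1.16 -1.44]
turn [-0.0007 -0.0013 -0.0002] shift [-0.0002 -0.001  -0.1134]
```

drive_tool([
  [[0,0,0,0,0,-0.008,-0.4],[0,0,0,0,0,-0.025,-0.4],[0,0,0,0,0,-0.05,-0.4],[0,0,0,0,0,-0.085,-0.4],[0,0,0,0,0.02,-0.12,-0.4],[0,0,0,0.02,0.05,-0.15,-0.4],[0,0,0,0.05,0.09,-0.17,-0.4],[0,0,0,0.09,0.13,-0.17,-0.4],[0,0,0,0.12,0.16,-0.17,-0.4],[0,0,0,0.13,0.18,-0.17,-0.4],[0,0,0,0.13,0.18,-0.17,-0.4],[0,0,0,0.13,0.18,-0.17,-0.4]],
])

```text
time: 28.4
tcp_pos: [0.4233, 0.4077, 0.3083]
tcp_rot: [3.142, 0.001, -3.056]
contact_force: [-0.2, 0.3, -0.9]
opening: 0.028
```

```bash
python3 mv.py; python3 look.py 16 .578 .1245 1.75 >/dev/null
```

```text
t 28.4 tcp [0.4233 0.4077 0.3083] [ 3.1416e+00  9.0000e-04 -3.0564e+00] F [-0.2  0.3 -0.9] open 0.028 q [ 0.57  0.04  1.64 -0.    1.46 -1.08]
```

View pics/o_s16.png

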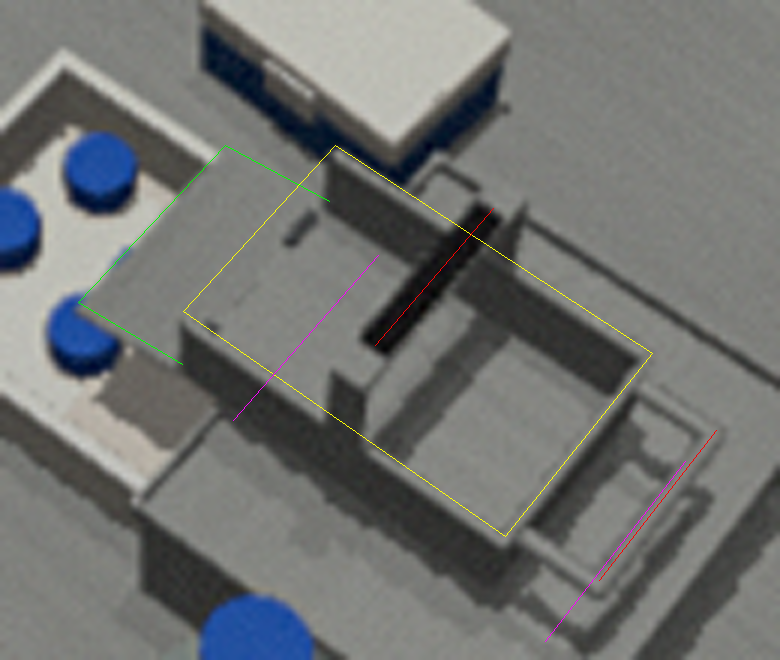

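View pics/o_t16.png

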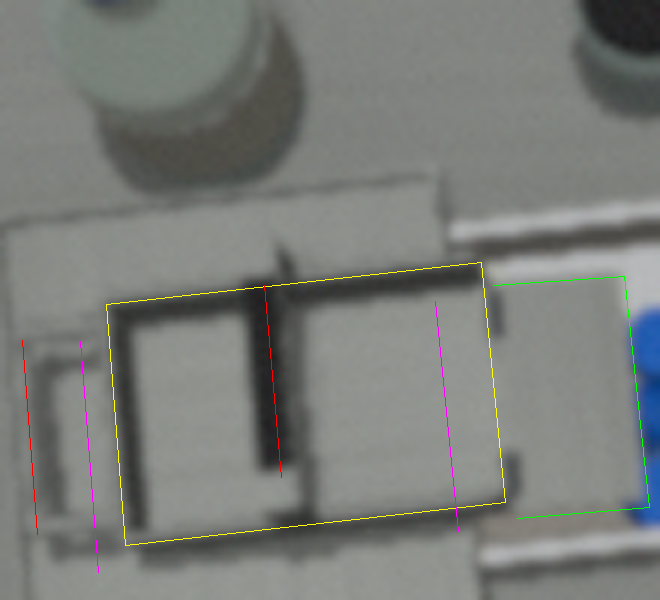

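View pics/top16.png

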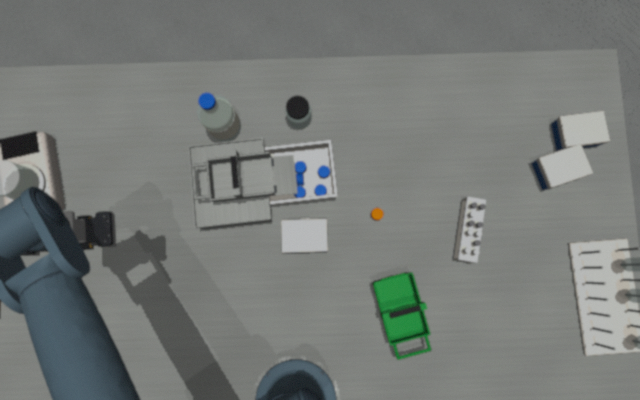

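View pics/scene16.png

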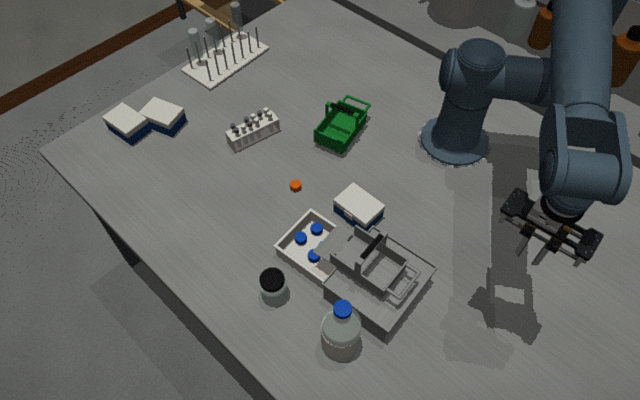

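Run:
```python
from bench import ctrl
from h import *
a=cv2.imread("pics/top0.png").astype(int);b=cv2.imread("pics/top16.png").astype(int)
for n,(x,y,w,h) in dict(rack=(454,192,36,75),bottle=(195,90,45,55),jar=(282,92,32,40),tip=(276,215,56,42)).items():
    print(n,np.abs(a-b)[y:y+h,x:x+w].mean().round(1))
print(ctrl.finish_job())
```

```text
rack 1.2
bottle 1.3
jar 1.6
tip 2.1
the job is handed in; nothing more can be done
None
```

I handed the job in at about 28.5 s: all five blue caps are in the tub and the tray is back on the riser with its gate down. No verdict is reported at hand-in.

**What I did:**
1. I carried the tray by its bridge bar to the riser and slid it until I felt the front foot meet the raised edge, then let go.
2. I lowered the gate with the closed fingertips. The push-back rose to about 5 N, which is the stop.
3. I raised the rear handle to about 35° about the foot, which stayed pushed against the edge at about 6 N.
4. After the caps slid out, I lowered the tray, let go and moved the arm clear.

**Last checks:**
- **Caps:** in the top picture at 35° tilt, all five caps are in the tub, with one standing on its side, and the tray is empty. After lowering, part of the cap group sits under the gate's edge in both views. I could not see whether any cap touches the gate.
- **Tray:** it sits level and square on the riser. The gate matches the outline for the 1.75 rad stop to about 1–2 pixels.
- **Bystanders:** before-and-after pictures show no visible shift of the bottle, jar, tip box or rack.
- **Forces:** the largest I read was about 9 N. I only saw readings at the end of each move.

**What disagreed:** in the scene camera the tray outline sits about 1 pixel (2–3 mm) off. The riser outline was off the same way, so I took it as calibration error. The tray may be a couple of mm off centre sideways. The gap between foot and edge could not be seen directly; I judged it from contact force and the handle's position.

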